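# Load the culture station: canisters along the fence, cartons down the lane

## Task

Load the culture station. Push every round steel canister, standing on the bench and never lifted or tipped, along the guide fence into its dock until the first one rests against the end stop and a second, if there is one, touches the first; and set every orange-banded carton flat and crosswise (long side across the lane) at the raised end of the sloped lane and let go, so that it slides down and they queue up against the lane's stop without gaps. When everything is loaded, press the green button fully down and let go, leaving the glassware and dishes on the bench where they are.

Things in the scene. Friction and masses are not known exactly. Their poses are not given: they have to be found in the camera images.
- dock: Fixed dock. Origin: on the bench, where the centre of the first canister ends, touching fence and end stop. +y runs along the aluminium guide fence to the stop, +x points to the fence. Fence: 45 mm high, 14 thick, near face at x = +53 mm, y = -333 to +67 mm. Stop: 45 high, 14 thick, face at y = +53 mm, x = -75 to +67 mm. A second canister ends at y = -106 mm.
- dock_kerb (a point): Open end of the blue kerb that faces the fence, top middle: 20 mm high, 12 mm thick, inner face at x = -61 mm of the dock's frame, from here (y = -127 mm) to the stop. So the pocket is 114 mm wide and a canister can enter it only from its open -y end, along the fence. Axes as the dock.
- lane_deck: Deck of the fixed sloped lane (blue walls, slippery steel floor, 22 degrees). Origin: middle of the floor at the face of the lower stop, 30 mm above the bench. +x runs down the slope, +y across, +z square to the floor. Inside width 92 mm, walls 6 thick and 22 high, stop 30 high. Cartons slide down by themselves; queued centres lie at x = -22, -66, -110, -154 mm, 22 mm above the floor.
- lane_entry (a point): Where to put cartons in, on the lane's floor near the raised end: at x = -250 mm of the deck's frame, about 124 mm above the bench; the open raised end is 40 mm further up the slope. Axes as the deck. Beyond the lower stop stands a white housing, 75 mm high above the bench.
- load_button (a joint): Travel of the green round push button (36 mm across, on the grey console box): 0 up, 0.006 m fully down; pressed straight down, about 5 N, springs back.
- load_button_top (a point): Middle of the top face of the green button when up, 18 mm above the 40 mm high console (90 by 80 mm).
- can_a_mid (a point): Centre (half-way up) of a closed round steel canister with a blue lid band, standing upright: 106 mm diameter (too wide to grip), 75 mm high, 0.35 to 0.7 kg; +z is up. One or two are present; either may go first.
- can_b_mid (a point): Centre (half-way up) of a closed round steel canister with a blue lid band, standing upright: 106 mm diameter (too wide to grip), 75 mm high, 0.35 to 0.7 kg; +z is up. One or two are present; either may go first.
- carton_a_mid (a point): Centre (half-way up) of a cardboard carton with an orange band: 44 mm along its x, 84 mm along its y (the long side), 45 mm high, 0.15 kg, lying on the bench. Grip it across the 44 mm. Three or four are present, in any order.
- carton_b_mid (a point): Centre (half-way up) of a cardboard carton with an orange band: 44 mm along its x, 84 mm along its y (the long side), 45 mm high, 0.15 kg, lying on the bench. Grip it across the 44 mm. Three or four are present, in any order.
- carton_c_mid (a point): Centre (half-way up) of a cardboard carton with an orange band: 44 mm along its x, 84 mm along its y (the long side), 45 mm high, 0.15 kg, lying on the bench. Grip it across the 44 mm. Three or four are present, in any order.
- carton_d_mid (a point): Centre (half-way up) of a cardboard carton with an orange band: 44 mm along its x, 84 mm along its y (the long side), 45 mm high, 0.15 kg, lying on the bench. Grip it across the 44 mm. Three or four are present, in any order.
- dishes_a: Bystander: stack of culture dishes, 80 mm diameter, 45 mm high; origin at the centre of its underside. Leave it where it is.
- dishes_b: Bystander: stack of culture dishes, 80 mm diameter, 45 mm high; origin at the centre of its underside. Leave it where it is.
- amber: Bystander: amber bottle, 70 mm diameter, 140 mm high; origin at the centre of its underside. Leave it where it is.
- jar1: Bystander: glass jar with grey cap, 80 mm diameter, 100 mm high; origin at the centre of its underside. Leave it where it is.
- jar2: Bystander: glass jar with white cap, 70 mm diameter, 90 mm high; origin at the centre of its underside. Leave it where it is.
- flask: Bystander: green bottle, 66 mm diameter, 100 mm high; origin at the centre of its underside. Leave it where it is.
- beaker: Bystander: open beaker, 80 mm diameter, 90 mm high; origin at the centre of its underside. Leave it where it is.
Things that resemble listed ones, but are neither listed nor needed, are in the scene too. What is shaped like the part that bears can_a_mid but turquoise is not meant. What is shaped like the part that bears carton_b_mid but blue or yellow is not meant.

How it is judged:
By the outcome, as a careful person would: the job done as asked, in the order asked, and still so for the second after the job is handed in, with the robot touching nothing.
Of can_a, can_b only 1 to 2 are there at a start; the rules pass over those that are not, and their reading is None.
Of carton_a, carton_b, carton_c, carton_d only 3 to 4 are there at a start; the rules pass over those that are not, and their reading is None.
At some moment in a run one of can_a, can_b, carton_a, carton_b, carton_c, carton_d may be knocked a few centimetres aside while the robot is not near it.
Once in a run the grip may slacken for a moment while it holds something.
It also fails if it takes over 210 s, if anything falls off the work surface, if the arm or the gripper's body presses on something with over 40 N, if the wrist force passes 120 N, or if a joint passes its speed limit or range.

## Robot

A 6-joint arm with a two-finger parallel gripper is mounted at the origin on the work surface. World frame = base frame: x ahead of the robot, y to its left, z up, the work surface at z = 0. Lengths are in m, angles in rad, forces in N, time in s.
With the tool pointing down it reaches from about 0.35 to 0.975 m from the base axis. Payload 4.9 kg.
Tool frame: the origin (TCP) lies at the centre of the arm's flange, where the gripper is bolted on; the fingertips stand env.tip_extent ahead of it and the grasp point (between the pads) lies 155 mm ahead of it (env.tip_extent is the distance from the TCP to the fingertips, in m); x points along the fingers, z is the direction in which the jaws open and shut, and the axes are right-handed (so a half turn about x gives the same grasp; the last joint's range is limited). The gripper opens to 85 mm and grips with 20 to 120 N. Pads are 22 mm wide; open, the fingers measure 114 mm over their backs; the gripper's body (76 mm by 85 mm) begins 54 mm behind the grasp point. The pads swing forward as they close: fully open they stand 13 mm farther back than shut.
Start: joints at [1.079, 0.053, 1.613, -0, 1.476, -0.119], TCP at [0.228, 0.582, 0.405] pointing down, gripper open.
Joint ranges: [-3.01, 3.01], [-1.01, 2.22], [0.06, 2.58], [-1.02, 4.17], [0.09, 2.62], [-3.14, 3.14]. Speed limits (rad/s): [2.57, 2.57, 3.14, 3.14, 3.14, 3.14].

## Interface

Orientations are given as a unit quaternion [x, y, z, w].
In Python, from plant import status, imaging, env, finder gives the robot as it stands. The module is installed in compiled form; this text tells all that it offers.
- The arm moves only by the tool move_arm, never from a script. Its argument "increments" is a list of rows, each a list of 6 numbers: the shift along the tool's x, y, z in m, then the turn, a rotation vector about the tool's x, y, z in rad. In form: [[tx, ty, tz, ax, ay, az], ...]. A call has 1 to 12 rows; each row is the pose to reach, as a shift and turn from the pose commanded when the call began, along the tool's axes at that moment; what a row does not reach only later rows make up. A row lasts 1/8 s, in which the tool goes at most 62.5 mm and 10.7 degrees, less where a joint would pass 70% of its speed; a pose out of reach is approached as far as the arm can. A call with a gripper value outside its range is refused whole. "grip" is the finger opening in m, from 0 to 0.0854, set as the call begins (left out, the last holds). The fingers move at their own pace and stop on an object; "grip_force" is the grip in N (left out, the last holds). Time passes only in rows, so rows that repeat a pose let the fingers close. It gives the time, the measured TCP pose, the force and the opening at its end, in the units of the state.
- status.get_obs(): the state, without advancing time (a new reading comes with each control period).
- imaging.grab_frame(name): name is "scene" or "top"; returns a dict with "color" (400x640x3 uint8, red, green, blue), "camera_matrix" (3x3 intrinsics, pixels), "dist" ([k1, k2, p1, p2, k3] as OpenCV has them; the pictures are not rectified), "rvec" (rotation vector, rad) and "tvec" (3), from world to camera coordinates, as OpenCV has them. Camera axes: x right, y down, z forward; pixel columns grow to the right and rows downward; lengths in m; the calibration is good to about 2 mm. A picture is of the moment at which its call begins. There is no depth.
- env.finish_job(): hands the job in, once; it reports no verdict.
Trained networks look in a picture, given as the dict that the camera call returned (one of the last four; its "shot" number tells which), for a name from the list of things; names that differ only in an ending like _2 or _b are one class to them, and where a whole thing is asked for, a point or a joint stands for the part that bears it (a point fixed in the world has none). Each returns a list of dicts, best first, with "score" (0 to 1); they miss things now and then, are a little off and sometimes report something else, mostly with a low value. They report only what shows in the picture. A call takes as long as a camera call. They do not tell look-alikes from the thing itself.
- finder.boxes_of(picture, target): "location" ([x, y, z] in m, in the coordinates of the camera as it stood for that picture, good to about 4 mm: the middle of the surface that is visible of it).
- finder.masks_of(picture, target): "region" (400x640 bool, what is visible of it).
- finder.landmark_of(picture, target): "location" ([x, y, z] in m, in the coordinates of the camera as it stood for that picture, good to about 4 mm: a listed point, or the origin of a listed thing).
The state is a dict: "t": time; "joint_pos": joint angles; "joint_vel": joint speeds; "tau": joint torques, N m; "eef_pos": TCP position; "orientation": TCP orientation; "contact_force": force on the tool from outside, world axes, zero at the start; "ft_torque": the same for the moment, N m; "gripper_width": finger opening in m.
Only numpy, scipy, OpenCV 4.12 (cv2) and the standard library are available. Lean on these libraries where they do the work, as an engineer would, in place of code of your own. Each camera call takes 0.05 s, during which the arm holds its last target.

## Working session

There is one attempt and no reset: what is moved stays moved. The work goes in short steps, Python scripts to look and compute and a tool call to move; the robot and the scene stay as the last step left them, time stands still between calls to the robot, and variables do not carry over. Pictures are saved under pics/ and viewed, and the job is handed in when it is done.

Besides the shell and the picture viewer there is one more tool, called after ">>>" as a command line: name --pt "numbers of a row" for each row, then --argument value for the rest. move_arm: Moves the arm, as the interface text tells. Its arguments: {"type":"object","properties":{"increments":{"type":"array","items":{"type":"array","items":{"type":"number"}}},"grip":{"type":"number"},"grip_force":{"type":"number"}},"required":["increments"]}

```bash
mkdir -p pics; cat > h.py <<'E'
import numpy as np, cv2
from plant import status, imaging, env, finder
from scipy.spatial.transform import Rotation as R
def grab(n):
    return imaging.grab_frame(n)
def save(p,name,crop=None,scale=1):
    im=cv2.cvtColor(p['color'],cv2.COLOR_RGB2BGR)
    if crop: x0,y0,x1,y1=crop; im=im[y0:y1,x0:x1]
    if scale!=1: im=cv2.resize(im,None,fx=scale,fy=scale,interpolation=cv2.INTER_CUBIC)
    cv2.imwrite('pics/'+name,im)
def cam(p):
    Rm=cv2.Rodrigues(np.array(p['rvec'],float))[0]; return Rm,np.array(p['tvec'],float).ravel()
def c2w(p,x):
    Rm,t=cam(p); return Rm.T@(np.array(x)-t)
def pix2w(p,uv,z):
    Rm,t=cam(p); uv=np.array(uv,float).reshape(-1,1,2)
    n=cv2.undistortPoints(uv,np.array(p['camera_matrix']),np.array(p['dist'])).reshape(-1,2)
    d=np.c_[n,np.ones(len(n))]@Rm; o=-Rm.T@t
    return o+d*((z-o[2])/d[:,2])[:,None]
def w2pix(p,X):
    return cv2.projectPoints(np.array(X,float).reshape(-1,1,3),np.array(p['rvec'],float),np.array(p['tvec'],float),np.array(p['camera_matrix']),np.array(p['dist']))[0].reshape(-1,2)
E
python3 - <<'E'
from h import *
np.set_printoptions(precision=4,suppress=True)
o=status.get_obs(); print(o); print(env.tip_extent)
for n in('scene','top'):
    p=grab(n); save(p,n+'0.png')
    Rm,t=cam(p); print(n,-Rm.T@t, Rm[2])
    for k in ['dock','dock_kerb','lane_deck','lane_entry','load_button_top','can_a_mid','carton_a_mid','dishes_a','amber','jar1','jar2','flask','beaker']:
        for d in finder.landmark_of(p,k):
            print(k,round(d['score'],2),c2w(p,d['location']),w2pix(p,c2w(p,d['location']))[0].round())
E
```

```text
{'t': 0.0, 'joint_pos': array([ 1.079 ,  0.0533,  1.6143,  0.    ,  1.476 , -0.119 ]), 'joint_vel': array([-0.0015,  0.0017, -0.0009, -0.0008,  0.0015, -0.0006]), 'tau': array([ -0.0007, -39.3686, -37.0173,  -0.0002,   0.0071,  -0.    ]), 'eef_pos': array([0.2275, 0.5818, 0.4035]), 'orientation': array([-0.399 ,  0.5846,  0.3984,  0.5834]), 'contact_force': array([ 0.7273, -0.7415, -1.0992]), 'ft_torque': array([ 0.0125, -0.0377,  0.0306]), 'gripper_width': 0.08574335614332348}
0.1734
scene [1.0897 0.4655 1.3094] [-0.3835 -0.3443 -0.857 ]
dock 0.73 [0.6384 0.0183 0.0016] [301. 237.]
dock 0.53 [ 0.3954 -0.5486 -0.0005] [236. 109.]
dock_kerb 0.56 [ 0.5772 -0.1163  0.0187] [284. 199.]
lane_deck 0.65 [0.6423 0.3371 0.0332] [380. 298.]
lane_entry 0.93 [0.4059 0.3427 0.1212] [434. 232.]
load_button_top 0.41 [0.5091 0.4623 0.0613] [443. 290.]
can_a_mid 0.95 [ 0.4449 -0.3859  0.0407] [255. 131.]
can_a_mid 0.91 [ 0.4439 -0.2082  0.0358] [291. 158.]
can_a_mid 0.56 [0.7532 0.1361 0.0009] [305. 286.]
can_a_mid 0.53 [0.6395 0.3344 0.0328] [380. 297.]
carton_a_mid 0.61 [ 0.7505  0.1375 -0.001 ] [3
[... 1221 characters left out ...]
  0.0318] [360. 217.]
carton_a_mid 0.58 [0.449  0.15   0.0221] [273. 216.]
dishes_a 0.81 [ 0.5006 -0.5636  0.0003] [446. 205.]
dishes_a 0.76 [0.7565 0.1367 0.0011] [278. 144.]
dishes_a 0.64 [0.4125 0.3469 0.1245] [218. 223.]
amber 0.64 [ 0.5906 -0.5307 -0.0017] [438. 184.]
jar1 0.62 [ 0.403  -0.55   -0.0017] [444. 229.]
jar1 0.59 [0.6129 0.517  0.0042] [185. 177.]
jar1 0.16 [ 0.5811 -0.1154  0.0212] [338. 185.]
jar2 0.62 [ 0.403  -0.55   -0.0017] [444. 229.]
jar2 0.59 [0.6129 0.517  0.0042] [185. 177.]
jar2 0.16 [ 0.5811 -0.1154  0.0212] [338. 185.]
flask 0.79 [ 0.7812 -0.1158 -0.0001] [338. 138.]
beaker 0.56 [0.7814 0.0222 0.0002] [305. 138.]
beaker 0.5 [ 0.5932 -0.5315  0.0028] [438. 183.]
```

View pics/scene0.png

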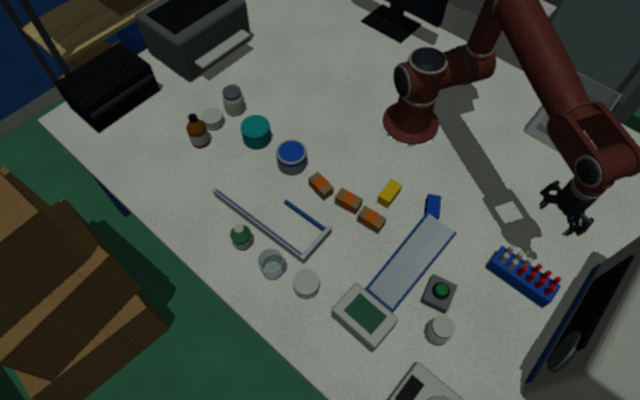

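View pics/top0.png

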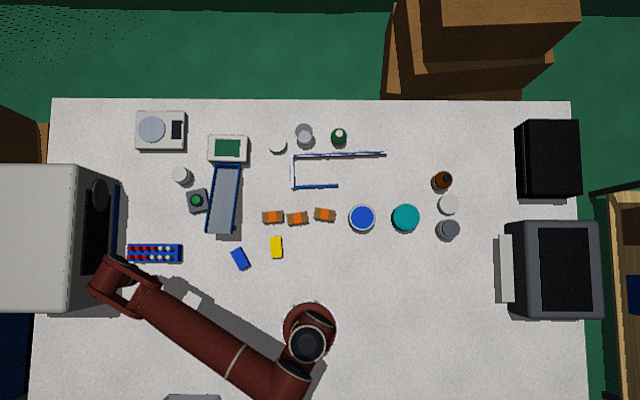

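```bash
python3 - <<'E'
from h import *
p=grab('scene'); save(p,'s1.png',(180,60,500,360),2.5 if 0 else 2)
p=grab('top'); save(p,'t1.png',(160,110,480,290),2.5)
E
```

```text
(no output)
```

View pics/s1.png

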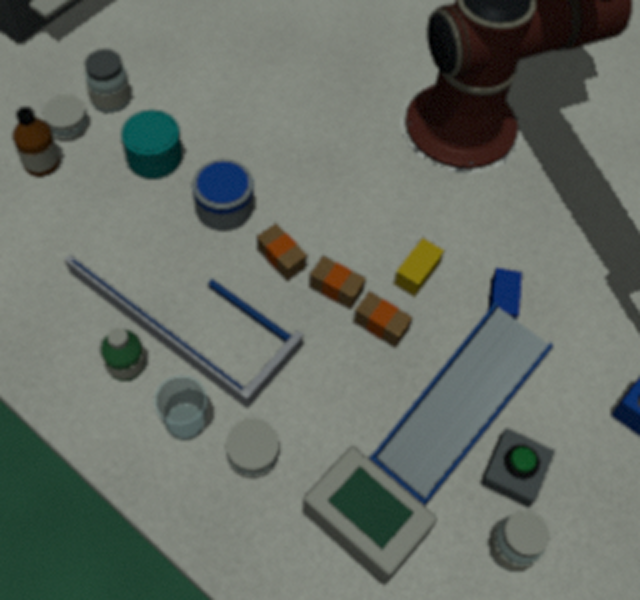

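View pics/t1.png

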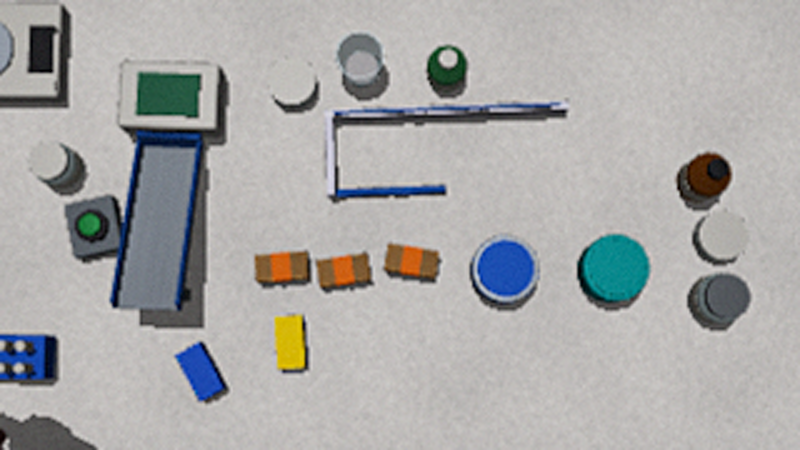

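The top view shows one steel canister with a blue lid at about (361,218); the turquoise one at (405,217) is a decoy. There are three orange-banded cartons at (273,216), (297,218) and (324,214); the yellow (276,247) and blue (240,259) boxes are decoys. The lane runs from the white housing at (228,148) to its raised end at (218,235), and the button is at (195,200). Next I fit poses from the silhouettes.

```bash
cat > fit.py <<'E'
from h import *
from scipy.optimize import minimize
np.set_printoptions(precision=4,suppress=True)
def box(x,y,a):
    c,s=np.cos(a),np.sin(a)
    return np.array([[x+c*u-s*v,y+s*u+c*v,z] for u in(-.022,.022) for v in(-.042,.042) for z in(0,.045)])
def cyl(x,y,a=0,r=.053,h=.075):
    t=np.linspace(0,2*np.pi,40)
    return np.array([[x+r*np.cos(q),y+r*np.sin(q),z] for q in t for z in(0,h)])
def sil(p,P,S=4):
    uv=w2pix(p,P); h=cv2.convexHull(uv.astype(np.float32)).reshape(-1,2)
    o=np.floor(h.min(0))-6; w=(np.ceil(h.max(0)-o)+12).astype(int)
    m=np.zeros((w[1]*S,w[0]*S),np.uint8)
    cv2.fillPoly(m,[np.round(((h-o+.5)*S-.5)*16).astype(np.int32)],255,shift=4)
    return cv2.resize(m,(w[0],w[1]),interpolation=cv2.INTER_AREA)/255.,o.astype(int)
def cost(v,views,f):
    c=0
    for p,m in views:
        s,o=sil(p,f(*v)); full=np.zeros((400,640));
        x0,y0=o; h,w=s.shape
        X0,Y0=max(x0,0),max(y0,0);X1,Y1=min(x0+w,640),min(y0+h,400)
        if X1<=X0 or Y1<=Y0: return 9.
        full[Y0:Y1,X0:X1]=s[Y0-y0:Y1-y0,X0-x0:X1-x0]
        c+=np.abs(full-m).sum()/m.sum()
    return c/len(views)
def fitpose(views,f,x,y,angs):
    best=None
    for a in angs:
        v0=[x,y]+([a] if a is not None else [])
        n=len(v0); sx=np.array([v0]+[[v0[j]+(([.008,.008,.25][j]) if i==j else 0) for j in range(n)] for i in range(n)])
        r=minimize(cost,v0,args=(views,f),method='Nelder-Mead',options=dict(initial_simplex=sx,xatol=2e-4,fatol=1e-4,maxiter=150))
        if best is None or r.fun<best.fun: best=r
    return best.x,best.fun
def colmask(p,kind):
    hsv=cv2.cvtColor(p['color'],cv2.COLOR_RGB2HSV); h,s,v=cv2.split(hsv)
    if kind=='carton': m=((h<20)&(s>80)&(v>40))
    if kind=='lid': m=((h>105)&(h<128)&(s>100))
    return m.astype(np.uint8)
E
python3 - <<'E'
from fit import *
P={n:grab(n) for n in('scene','top')}
for guess in[(.449,.15),(.449,.05),(.455,-.06)]:
    vs=[]
    for n,p in P.items():
        m=colmask(p,'carton'); k,l,st,ce=cv2.connectedComponentsWithStats(m)
        uv=w2pix(p,[[*guess,.03]])[0]
        i=min((i for i in range(1,k) if st[i,4]>30),key=lambda i:np.linalg.norm(ce[i]-uv))
        vs.append((p,(l==i).astype(float))); print(n,st[i],ce[i])
    for s in([vs[0]],[vs[1]],vs):
        print(guess,fitpose(s,box,*guess,[-.4,0,.4]))
for n,p in P.items():
    for d in finder.masks_of(p,'can_a_mid'):
        m=d['region']; ys,xs=np.nonzero(m); print(n,d['score'],xs.mean(),ys.mean(),m.sum())
vs=[]
for n,p in P.items():
    uv=w2pix(p,[[.445,-.207,.0375]])[0]
    ds=finder.masks_of(p,'can_a_mid')
    d=min(ds,key=lambda d:np.linalg.norm(np.argwhere(d['region']).mean(0)[::-1]-uv))
    vs.append((p,d['region'].astype(float)))
for s in([vs[0]],[vs[1]],vs): print('can',fitpose(s,cyl,.445,-.207,[None]))
E
```

```text
scene [358 207  28  25 398] [371.     218.6859]
top [262 211  22  12 241] [272.1328 216.5021]
(0.449, 0.15) (array([0.444 , 0.1515, 0.1791]), np.float64(0.2584195487240122))
(0.449, 0.15) (array([0.4481, 0.1508, 0.0182]), np.float64(0.0899845415344561))
(0.449, 0.15) (array([0.4476, 0.1504, 0.0563]), np.float64(0.1895566433583588))
scene [336 189  26  24 374] [348.0963 200.2701]
top [287 211  21  14 231] [296.9913 217.8528]
(0.449, 0.05) (array([0.4407, 0.0484, 0.2513]), np.float64(0.28330711963929955))
(0.449, 0.05) (array([0.4428, 0.0498, 0.1803]), np.float64(0.10589932942874118))
(0.449, 0.05) (array([0.4425, 0.0508, 0.1736]), np.float64(0.20405138882647533))
scene [309 173  24  26 321] [320.0997 184.3084]
top [314 208  21  14 231] [324.2251 214.1645]
(0.455, -0.06) (array([ 0.4545, -0.0623, -0.2942]), np.float64(0.3801844725429112))
(0.455, -0.06) (array([ 0.4596, -0.0598, -0.1554]), np.float64(0.10376029199558612))
(0.455, -0.06) (array([ 0.4585, -0.0599, -0.1765]), np.float64(0.27207169472150233))
scene 0.97 291.1038674033149 156.95580110497238 905
scene 0.92 255.0813186813187 131.65714285714284 910
scene 0.35 319.87866108786613 185.94979079497907 478
top 0.93 361.78268251273346 216.93378607809848 589
top 0.74 405.2606707317073 216.65701219512195 656
can (array([ 0.4423, -0.2068]), np.float64(0.06820062831762538))
can (array([ 0.4466, -0.2098]), np.float64(0.04879656446619395))
can (array([ 0.4457, -0.2091]), np.float64(0.07625525123049061))
```

```bash
cat > ov.py <<'E'
from fit import *
def T2(x,y,a): 
    c,s=np.cos(a),np.sin(a); return lambda P:np.c_[np.array(P)[:,:2]@np.array([[c,s],[-s,c]])+[x,y],np.array(P)[:,2]]
def bx(x0,x1,y0,y1,z0,z1):
    v=[[x,y,z] for x in(x0,x1) for y in(y0,y1) for z in(z0,z1)]
    e=[(i,j) for i in range(8) for j in range(i) if bin(i^j).count('1')==1]
    return v,e
def draw(im,p,V,E,S,off,col):
    uv=(w2pix(p,V)-off+.5)*S-.5
    for i,j in E: cv2.line(im,tuple(np.round(uv[i]*16).astype(int).tolist()),tuple(np.round(uv[j]*16).astype(int).tolist()),col,1,cv2.LINE_AA,4)
def dockm(): return [bx(.053,.067,-.333,.067,0,.045),bx(-.075,.067,.053,.067,0,.045),bx(-.073,-.061,-.127,.053,0,.02)]
def laneT(x,y,a,z=.03,t=np.radians(22)):
    Rm=R.from_euler('ZY',[a,t]).as_matrix(); return lambda P:np.array(P)@Rm.T+[x,y,z]
def lanem(): return [bx(-.29,0,-.046,.046,0,.0),bx(-.29,0,.046,.052,0,.022),bx(-.29,0,-.052,-.046,0,.022)]
E
cat > o1.py <<'E'
import sys
from ov import *
dk=eval(sys.argv[1]); ln=eval(sys.argv[2]); nm=sys.argv[3]
for n,cr in(('scene',(200,170,460,320)),('top',(195,125,395,245))):
    p=grab(n); S=3 if n=='scene' else 4
    im=cv2.cvtColor(p['color'],cv2.COLOR_RGB2BGR)[cr[1]:cr[3],cr[0]:cr[2]]; im=cv2.resize(im,None,fx=S,fy=S,interpolation=cv2.INTER_CUBIC)
    for v,e in dockm(): draw(im,p,T2(*dk)(v),e,S,np.array(cr[:2]),(0,0,255))
    for v,e in lanem(): draw(im,p,laneT(*ln)(v),e,S,np.array(cr[:2]),(0,255,255))
    cv2.imwrite(f'pics/{nm}_{n}.png',im)
E
python3 o1.py "(.6384,.0172,.04)" "(.644,.336,-.04)" ov1
```

```text
(no output)
```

View pics/ov1_top.png

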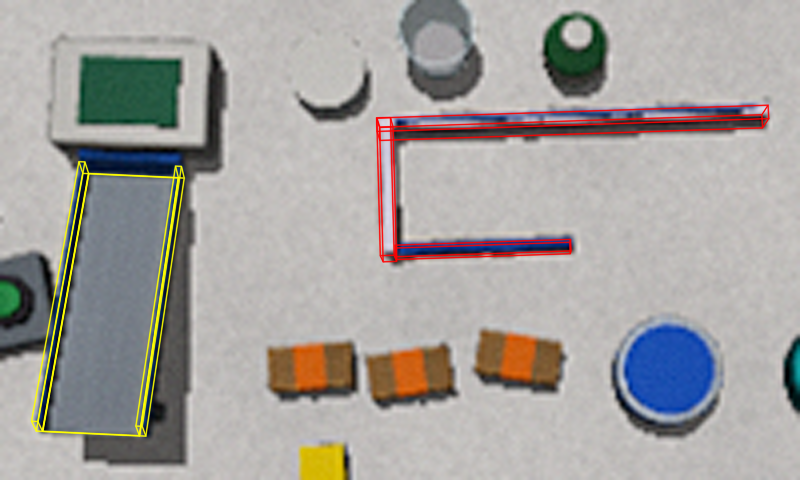

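View pics/ov1_scene.png

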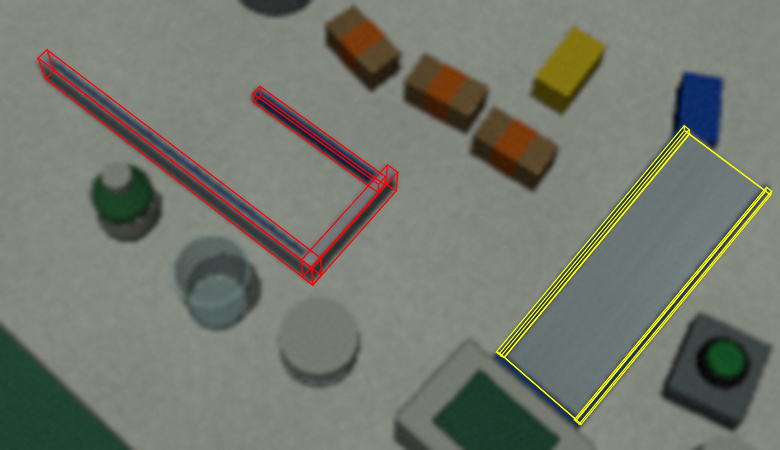

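The overlays match the dock, with yaw about 0.04, and the lane, with yaw about -0.04. Next is a move planner.

```bash
cat > mv.py <<'E'
from h import *
np.set_printoptions(precision=4,suppress=True)
def pose(yaw,tilt=0.):
    """tool x down, tool z (jaws) along heading yaw; tilt: rotate so that tool axis = -normal of slope descending along heading yaw"""
    Rm=np.array([[0,0,1],[0,1,0],[-1,0,0]],float) # cols: x=-z, y=y, z=x
    return R.from_euler('ZY',[yaw,tilt])*R.from_matrix(Rm)
def cur():
    o=status.get_obs(); return np.array(o['eef_pos']),R.from_quat(o['orientation']),o
def inc(targets,flip=True):
    p,r,o=cur(); 
    print('t',round(o['t'],2),'p',p,'x',r.as_matrix()[:,0],'z',r.as_matrix()[:,2],'F',o['contact_force'],'w',round(o['gripper_width'],4),'q',o['joint_pos'])
    for (tp,tr) in targets:
        d=r.inv().apply(np.array(tp)-p); q=[(r.inv()*k).as_rotvec() for k in((tr,tr*R.from_euler('x',np.pi)) if flip else (tr,))]
        q=min(q,key=np.linalg.norm)
        print('row',np.r_[d,q].round(4).tolist(),'n>=',int(np.ceil(max(np.linalg.norm(d)/.0625,np.linalg.norm(q)/np.radians(10.7)))))
E
python3 - <<'E'
from mv import *
p,r,o=cur()
Y=np.pi/2
g=pose(Y)
inc([([.368,-.209,.40],g),([.368,-.209,.182],g)])
E
```

```text
t 1.9 p [0.2276 0.582  0.4047] x [-0.     -0.0001 -1.    ] z [ 0.3642  0.9313 -0.0001] F [0.3928 0.3183 0.1831] w 0.0853 q [ 1.079   0.0527  1.6129  0.      1.476  -0.119 ]
row [0.0047, -0.4189, -0.6856, -0.3728, -0.0001, -0.0] n>= 13
row [0.2227, -0.4189, -0.6856, -0.3728, -0.0001, -0.0] n>= 14
```

```bash
python3 - <<'E'
from mv import *
g=pose(.03)
inc([([.4476,.1504,.38],g),([.4476,.1504,.30],g)])
E
```

```text
t 1.9 p [0.2276 0.582  0.4047] x [-0.     -0.0001 -1.    ] z [ 0.3642  0.9313 -0.0001] F [0.3928 0.3183 0.1831] w 0.0853 q [ 1.079   0.0527  1.6129  0.      1.476  -0.119 ]
row [0.0247, -0.3621, -0.3219, 1.168, -0.0001, 0.0] n>= 8
row [0.1047, -0.3621, -0.3219, 1.168, -0.0001, 0.0] n>= 8
```

>>> move_arm --pt "0.0247 -0.3621 -0.3219 1.168 0 0" --pt "0.0247 -0.3621 -0.3219 1.168 0 0" --pt "0.0247 -0.3621 -0.3219 1.168 0 0" --pt "0.0247 -0.3621 -0.3219 1.168 0 0" --pt "0.0247 -0.3621 -0.3219 1.168 0 0" --pt "0.0247 -0.3621 -0.3219 1.168 0 0" --pt "0.0247 -0.3621 -0.3219 1.168 0 0" --pt "0.0247 -0.3621 -0.3219 1.168 0 0" --pt "0.0247 -0.3621 -0.3219 1.168 0 0" --pt "0.1047 -0.3621 -0.3219 1.168 0 0" --pt "0.1047 -0.3621 -0.3219 1.168 0 0" --pt "0.1047 -0.3621 -0.3219 1.168 0 0" --grip 0.085

```text
t: 3.4
eef_pos: [0.4469, 0.151, 0.2988]
orientation: [-0.011, 0.708, 0.011, 0.706]
contact_force: [0.7, 0.2, 0.7]
gripper_width: 0.0847
```

```bash
python3 - <<'E'
from mv import *
g=pose(.03)
inc([([.4476,.1504,.18],g)])
p=grab('scene'); save(p,'s2.png',(280,120,480,280),4)
E
```

```text
t 3.4 p [0.4469 0.151  0.2988] x [-0.0034 -0.0004 -1.    ] z [ 0.9995  0.0312 -0.0035] F [0.6837 0.2353 0.6728] w 0.0847 q [ 0.1679 -0.2349  2.0631  0.0001  1.3169  0.1366]
row [0.1188, -0.0006, 0.0011, 0.0012, -0.0035, 0.0003] n>= 2
```

View pics/s2.png

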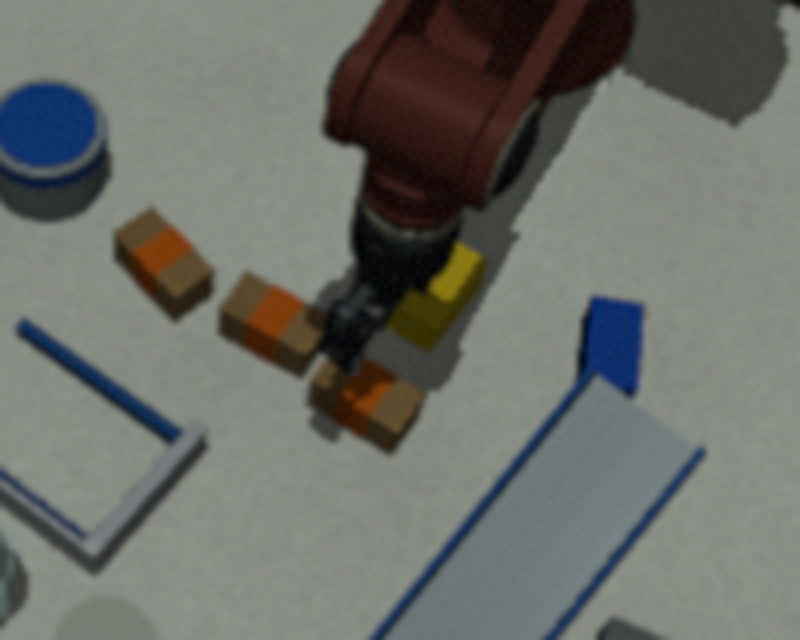

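The open gripper hangs above carton a (crop 365,400). I'll lower it and close.

>>> move_arm --pt "0.06 -0.0006 0.001 0 -0.0035 0" --pt "0.1 -0.0006 0.001 0 -0.0035 0" --pt "0.1188 -0.0006 0.001 0 -0.0035 0" --pt "0.1188 -0.0006 0.001 0 -0.0035 0" --pt "0.1188 -0.0006 0.001 0 -0.0035 0"

```text
t: 4.08
eef_pos: [0.4501, 0.1503, 0.1837]
orientation: [-0.011, 0.704, 0.011, 0.71]
contact_force: [0.1, 0.1, -0.9]
gripper_width: 0.0851
```

>>> move_arm --pt "0 0 0 0 0 0" --pt "0 0 0 0 0 0" --pt "0 0 0 0 0 0" --pt "0 0 0 0 0 0" --pt "0 0 0 0 0 0" --pt "0 0 0 0 0 0" --grip 0.03 --grip_force 50

```text
t: 4.82
eef_pos: [0.4493, 0.1499, 0.1824]
orientation: [-0.01, 0.705, 0.011, 0.709]
contact_force: [-0.6, 0.7, 6.9]
gripper_width: 0.0436
```

```bash
python3 - <<'E'
from mv import *
p,r,o=cur()
inc([(p+[0,0,.16],r)])
E
```

```text
t 4.83 p [0.4493 0.1499 0.1824] x [ 0.0051  0.0004 -1.    ] z [0.9995 0.03   0.0051] F [-0.5622  0.7389  6.8627] w 0.0436 q [ 0.1649 -0.0537  2.1223 -0.0005  1.0679  0.1351]
row [-0.16, 0.0, 0.0008, 0.0, 0.0, 0.0] n>= 3
```

```bash
cat >> mv.py <<'E'
LN=(.644,.336,-.04); TL=np.radians(22)
LR=R.from_euler('ZY',[LN[2],TL])
def lanept(x,y,z): return LR.apply([x,y,z])+[LN[0],LN[1],.03]
def place(h,clear,x=-.25,y=0): # carton base at distance h ahead of TCP
    return lanept(x,y,h+clear),pose(LN[2],TL)
E
python3 - <<'E'
from mv import *
p,r,o=cur()
print(lanept(-.25,0,0))
inc([(p+[0,0,.22],r),place(.1824,.09),place(.1824,.003)])
E
```

```text
[0.4124 0.3453 0.1237]
t 4.83 p [0.4493 0.1499 0.1824] x [ 0.0051  0.0004 -1.    ] z [0.9995 0.03   0.0051] F [-0.5622  0.7389  6.8627] w 0.0436 q [ 0.1649 -0.0537  2.1223 -0.0005  1.0679  0.1351]
row [-0.22, 0.0001, 0.0011, 0.0, 0.0, 0.0] n>= 4
row [-0.1934, 0.1893, 0.0717, 0.0693, 0.3889, 0.013] n>= 5
row [-0.1129, 0.1915, 0.0388, 0.0693, 0.3889, 0.013] n>= 4
```

>>> move_arm --pt "-0.05 0 0 0 0 0" --pt "-0.1 0 0 0 0 0" --pt "-0.16 0 0 0 0 0" --pt "-0.22 0 0.001 0 0 0" --pt "-0.215 0.04 0.015 0.014 0.08 0.003" --pt "-0.21 0.09 0.035 0.03 0.18 0.006" --pt "-0.2 0.14 0.055 0.05 0.28 0.01" --pt "-0.1934 0.1893 0.0717 0.0693 0.3889 0.013" --pt "-0.1934 0.1893 0.0717 0.0693 0.3889 0.013" --pt "-0.1934 0.1893 0.0717 0.0693 0.3889 0.013" --pt "-0.1934 0.1893 0.0717 0.0693 0.3889 0.013"

```text
t: 6.2
eef_pos: [0.5137, 0.3403, 0.3754]
orientation: [0.017, 0.829, -0.012, 0.559]
contact_force: [1.0, -0.5, -1.3]
gripper_width: 0.0436
```

```bash
python3 - <<'E'
from mv import *
inc([place(.1824,.05),place(.1824,.003)])
p=grab('scene'); save(p,'s3.png',(320,120,520,280),4)
p=grab('top'); save(p,'t3.png',(160,110,360,270),4)
E
```

```text
t 6.2 p [0.5137 0.3403 0.3754] x [-0.3747  0.0152 -0.927 ] z [ 0.9262 -0.0381 -0.375 ] F [ 1.0143 -0.5119 -1.3328] w 0.0436 q [0.4345 0.1323 1.5904 0.1756 1.7614 0.479 ]
row [0.0391, 0.0009, 0.0002, -0.001, -0.0005, -0.0002] n>= 1
row [0.0861, 0.0009, 0.0003, -0.001, -0.0005, -0.0002] n>= 2
```

View pics/s3.png

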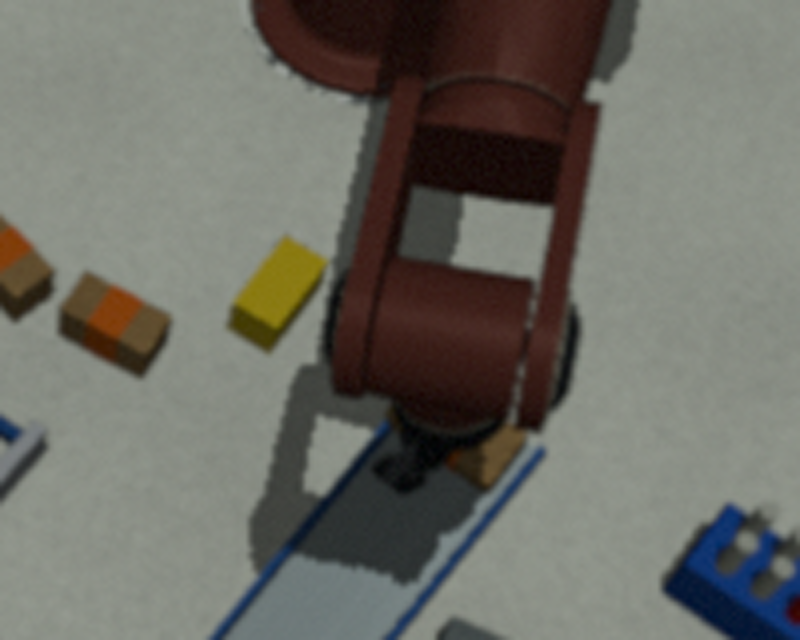

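View pics/t3.png

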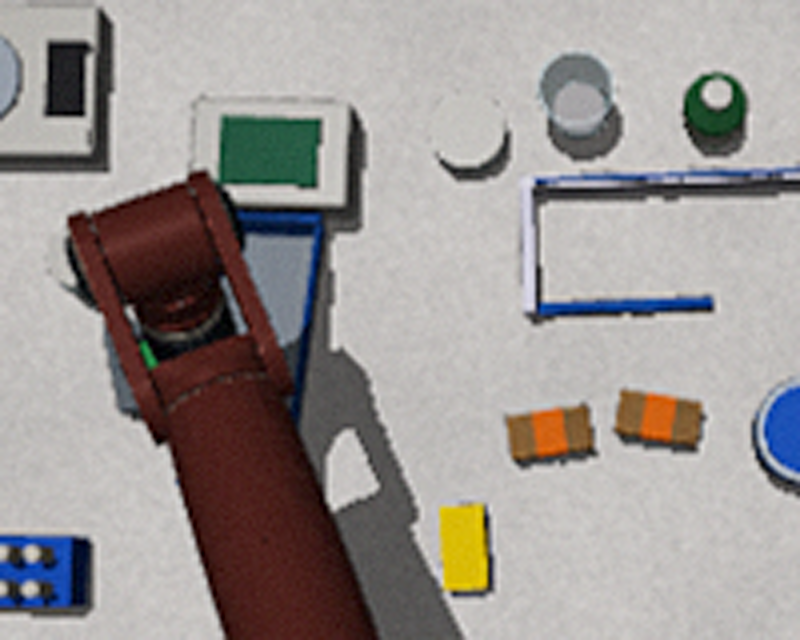

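>>> move_arm --pt "0.04 0.0009 0 -0.001 0 0" --pt "0.06 0.0009 0 -0.001 0 0" --pt "0.075 0.0009 0 -0.001 0 0" --pt "0.083 0.0009 0 -0.001 0 0" --pt "0.083 0.0009 0 -0.001 0 0" --pt "0.083 0.0009 0 -0.001 0 0"

```text
t: 7.05
eef_pos: [0.483, 0.3427, 0.2981]
orientation: [0.016, 0.829, -0.012, 0.558]
contact_force: [-1.1, -5.8, -3.0]
gripper_width: 0.044
```

```bash
python3 - <<'E'
from mv import *
inc([place(.1824,.000)])
p=grab('scene'); save(p,'s4.png',(370,170,470,250),7)
E
```

```text
t 7.05 p [0.483  0.3427 0.2981] x [-0.376   0.0124 -0.9265] z [ 0.9258 -0.037  -0.3762] F [-1.1326 -5.8422 -2.9973] w 0.044 q [0.4593 0.1454 1.7108 0.1791 1.6281 0.4781]
row [0.0058, -0.0003, -0.0002, 0.0, -0.0017, 0.0026] n>= 1
```

View pics/s4.png

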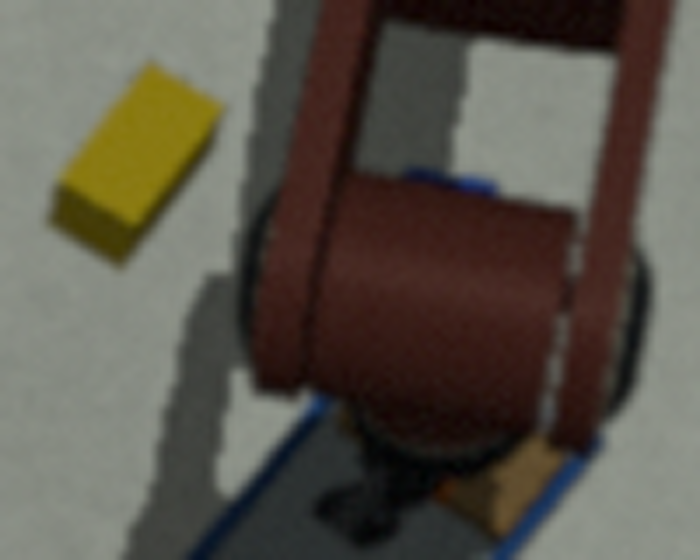

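The carton brushes the +y wall (Fy is about -6 N). I'll shift 2 mm to -y and lower 4 mm.

>>> move_arm --pt "0 -0.0025 0 0 0 0" --pt "0.002 -0.0025 0 0 0 0" --pt "0.004 -0.0025 0 0 0 0" --pt "0.004 -0.0025 0 0 0 0"

```text
t: 7.6
eef_pos: [0.4811, 0.341, 0.2942]
orientation: [0.016, 0.829, -0.011, 0.558]
contact_force: [-0.0, -0.8, -1.6]
gripper_width: 0.0436
```

>>> move_arm --pt "0 0 0 0 0 0" --pt "0 0 0 0 0 0" --pt "0 0 0 0 0 0" --pt "0 0 0 0 0 0" --pt "-0.02 0 0 0 0 0" --pt "-0.05 0 0 0 0 0" --pt "-0.1 0 0 0 0 0" --pt "-0.13 0 0 0 0 0" --pt "-0.13 0 0 0 0 0" --grip 0.085

```text
t: 8.72
eef_pos: [0.5313, 0.3389, 0.4196]
orientation: [0.017, 0.827, -0.01, 0.561]
contact_force: [0.7, 0.5, 0.0]
gripper_width: 0.0854
```

```bash
cat > carts.py <<'E'
from fit import *
def carts(p=None):
    p=p or grab('top')
    m=colmask(p,'carton'); k,l,st,ce=cv2.connectedComponentsWithStats(m)
    out=[]
    for i in range(1,k):
        if not 150<st[i,4]<330: continue
        w=pix2w(p,[ce[i]],.04)[0]
        if not(.3<w[0]<.62 and -.4<w[1]<.27): continue
        f,c=fitpose([(p,(l==i).astype(float))],box,w[0],w[1],[-.4,0,.4]); out.append((f,c))
    return out
E
python3 - <<'E'
from mv import *
from carts import carts
p=grab('top')
for c in carts(p): print(c)
save(p,'t5.png',(160,110,360,270),4)
p=grab('scene'); save(p,'s5.png',(280,120,480,320),3)
inc([])
E
```

```text
(array([ 0.4592, -0.06  , -0.1401]), np.float64(0.10455818691112809))
(array([0.4434, 0.0508, 0.1725]), np.float64(0.09883026171842126))
t 8.82 p [0.53   0.3388 0.4149] x [-0.3756  0.0148 -0.9267] z [ 0.926  -0.0363 -0.3759] F [ 0.0411  0.0695 -1.0172] w 0.0848 q [0.4221 0.1376 1.5183 0.174  1.8303 0.4767]
```

View pics/s5.png

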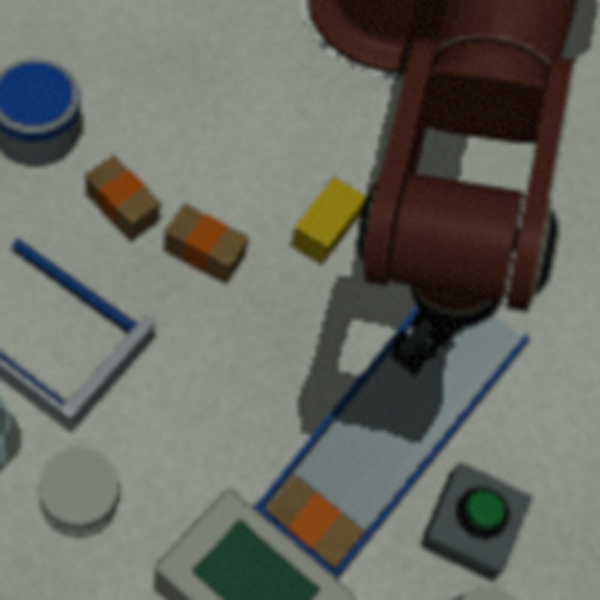

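Carton a slid down to the stop (crop 310,520). Next is carton b at (0.443, 0.051), yaw 0.17.

```bash
python3 - <<'E'
from mv import *
g=pose(.172)
inc([([.4434,.0508,.33],g),([.4434,.0508,.182],g)])
E
```

```text
t 8.82 p [0.53   0.3388 0.4149] x [-0.3756  0.0148 -0.9267] z [ 0.926  -0.0363 -0.3759] F [ 0.0411  0.0695 -1.0172] w 0.0848 q [0.4221 0.1376 1.5183 0.174  1.8303 0.4767]
row [0.1069, -0.2912, -0.0379, -0.2086, -0.3839, -0.0408] n>= 6
row [0.2441, -0.2912, 0.0178, -0.2086, -0.3839, -0.0408] n>= 7
```

>>> move_arm --pt "0.1069 -0.2912 -0.0379 -0.2086 -0.3839 -0.0408" --pt "0.1069 -0.2912 -0.0379 -0.2086 -0.3839 -0.0408" --pt "0.1069 -0.2912 -0.0379 -0.2086 -0.3839 -0.0408" --pt "0.1069 -0.2912 -0.0379 -0.2086 -0.3839 -0.0408" --pt "0.1069 -0.2912 -0.0379 -0.2086 -0.3839 -0.0408" --pt "0.1069 -0.2912 -0.0379 -0.2086 -0.3839 -0.0408" --pt "0.1069 -0.2912 -0.0379 -0.2086 -0.3839 -0.0408" --pt "0.1069 -0.2912 -0.0379 -0.2086 -0.3839 -0.0408" --pt "0.1069 -0.2912 -0.0379 -0.2086 -0.3839 -0.0408"

```text
t: 9.95
eef_pos: [0.4437, 0.0519, 0.3302]
orientation: [-0.062, 0.704, 0.062, 0.704]
contact_force: [0.1, 0.2, -0.3]
gripper_width: 0.0849
```

```bash
python3 - <<'E'
from mv import *
g=pose(.172)
inc([([.4434,.0508,.182],g)])
E
```

```text
t 9.95 p [0.4437 0.0519 0.3302] x [ 0.0001 -0.     -1.    ] z [0.9849 0.1733 0.0001] F [ 0.1474  0.1922 -0.337 ] w 0.0849 q [-0.0505 -0.3403  2.0915 -0.      1.3902 -0.2247]
row [0.1482, -0.001, -0.0005, 0.0022, 0.0001, 0.0001] n>= 3
```

>>> move_arm --pt "0.06 -0.001 -0.0005 0 0 0" --pt "0.1 -0.001 -0.0005 0 0 0" --pt "0.135 -0.001 -0.0005 0 0 0" --pt "0.148 -0.001 -0.0005 0 0 0" --pt "0.148 -0.001 -0.0005 0 0 0" --pt "0.148 -0.001 -0.0005 0 0 0"

```text
t: 10.7
eef_pos: [0.4441, 0.0499, 0.1836]
orientation: [-0.061, 0.703, 0.061, 0.705]
contact_force: [0.5, 0.1, -0.0]
gripper_width: 0.0851
```

>>> move_arm --pt "0 0 0 0 0 0" --pt "0 0 0 0 0 0" --pt "0 0 0 0 0 0" --pt "0 0 0 0 0 0" --pt "0 0 0 0 0 0" --pt "0 0 0 0 0 0" --grip 0.03 --grip_force 60

```text
t: 11.45
eef_pos: [0.4436, 0.0498, 0.1828]
orientation: [-0.061, 0.704, 0.061, 0.705]
contact_force: [-1.3, 0.4, 6.7]
gripper_width: 0.0434
```

```bash
python3 - <<'E'
from mv import *
p,r,o=cur()
h=p[2]
inc([(p+[0,0,.22],r),place(h,.09,y=-.002),place(h,.0,y=-.002)])
E
```

```text
t 11.45 p [0.4436 0.0498 0.1828] x [ 0.0013 -0.0002 -1.    ] z [0.9852 0.1712 0.0012] F [-1.3141  0.3911  6.6739] w 0.0434 q [-0.0553 -0.1234  2.1857 -0.0002  1.078  -0.2272]
row [-0.22, -0.0001, 0.0003, 0.0, 0.0, 0.0] n>= 4
row [-0.1938, 0.273, 0.1196, 0.2094, 0.3838, 0.041] n>= 6
row [-0.1104, 0.2801, 0.0865, 0.2094, 0.3838, 0.041] n>= 6
```

>>> move_arm --pt "-0.05 0 0 0 0 0" --pt "-0.1 0 0 0 0 0" --pt "-0.16 0 0 0 0 0" --pt "-0.22 0 0 0 0 0" --pt "-0.215 0.05 0.02 0.04 0.07 0.01" --pt "-0.21 0.1 0.045 0.08 0.15 0.015" --pt "-0.205 0.16 0.07 0.12 0.23 0.02" --pt "-0.2 0.22 0.095 0.17 0.31 0.03" --pt "-0.1938 0.273 0.1196 0.2094 0.3838 0.041" --pt "-0.1938 0.273 0.1196 0.2094 0.3838 0.041" --pt "-0.1938 0.273 0.1196 0.2094 0.3838 0.041" --pt "-0.1938 0.273 0.1196 0.2094 0.3838 0.041"

```text
t: 12.95
eef_pos: [0.514, 0.3382, 0.3761]
orientation: [0.017, 0.829, -0.011, 0.559]
contact_force: [-0.1, -0.1, -0.8]
gripper_width: 0.0436
```

```bash
python3 - <<'E'
from mv import *
inc([place(.1828,.004,y=-.003),place(.1828,.0,y=-.003)])
E
```

```text
t 12.95 p [0.514  0.3382 0.3761] x [-0.375   0.0154 -0.9269] z [ 0.9261 -0.0381 -0.3753] F [-0.0711 -0.0874 -0.8435] w 0.0436 q [0.4314 0.1299 1.592  0.1749 1.7629 0.4761]
row [0.0854, -0.0, 0.0002, -0.001, -0.0007, -0.0004] n>= 2
row [0.0894, -0.0, 0.0002, -0.001, -0.0007, -0.0004] n>= 2
```

>>> move_arm --pt "0.04 0 0 -0.001 0 0" --pt "0.06 0 0 -0.001 0 0" --pt "0.076 0 0 -0.001 0 0" --pt "0.084 0 0 -0.001 0 0" --pt "0.087 0 0 -0.001 0 0" --pt "0.087 0 0 -0.001 0 0"

```text
t: 13.7
eef_pos: [0.4818, 0.3407, 0.2956]
orientation: [0.016, 0.829, -0.011, 0.559]
contact_force: [1.6, 0.1, -2.0]
gripper_width: 0.0432
```

>>> move_arm --pt "0.001 0 0 0 0 0" --pt "0.001 0 0 0 0 0" --pt "0.001 0 0 0 0 0" --pt "0.001 0 0 0 0 0" --pt "-0.02 0 0 0 0 0" --pt "-0.05 0 0 0 0 0" --pt "-0.1 0 0 0 0 0" --pt "-0.13 0 0 0 0 0" --pt "-0.13 0 0 0 0 0" --grip 0.085

```text
t: 14.82
eef_pos: [0.5316, 0.3387, 0.4205]
orientation: [0.018, 0.827, -0.01, 0.561]
contact_force: [-0.3, 0.4, -0.9]
gripper_width: 0.0848
```

```bash
python3 - <<'E'
from mv import *
from carts import carts
p=grab('top')
cs=carts(p); print(cs)
p=grab('scene'); save(p,'s6.png',(240,120,480,320),3)
if len(cs)==1:
    x,y,a=cs[0][0]; inc([([x,y,.33],pose(a)),([x,y,.182],pose(a))])
E
```

```text
[(array([ 0.4587, -0.06  , -0.1483]), np.float64(0.10059161595672751))]
t 14.93 p [0.5303 0.3385 0.4157] x [-0.3755  0.0152 -0.9267] z [ 0.926  -0.0361 -0.3758] F [-0.438   0.1773 -1.2315] w 0.0849 q [0.4214 0.1372 1.5173 0.1742 1.8315 0.4762]
row [0.1003, -0.401, -0.0197, 0.1079, -0.3849, 0.0205] n>= 7
row [0.2374, -0.4011, 0.0359, 0.1079, -0.3849, 0.0205] n>= 8
```

View pics/s6.png

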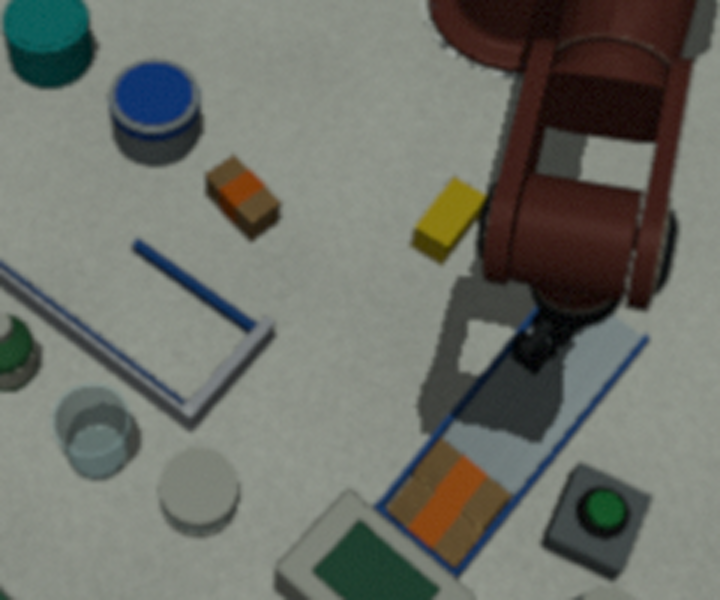

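Two cartons are now queued without a gap (crop 450,500). I'll fetch the third at (0.459, -0.060), yaw -0.148.

>>> move_arm --pt "0.1003 -0.401 -0.0197 0.1079 -0.3849 0.0205" --pt "0.1003 -0.401 -0.0197 0.1079 -0.3849 0.0205" --pt "0.1003 -0.401 -0.0197 0.1079 -0.3849 0.0205" --pt "0.1003 -0.401 -0.0197 0.1079 -0.3849 0.0205" --pt "0.1003 -0.401 -0.0197 0.1079 -0.3849 0.0205" --pt "0.1003 -0.401 -0.0197 0.1079 -0.3849 0.0205" --pt "0.1003 -0.401 -0.0197 0.1079 -0.3849 0.0205" --pt "0.1003 -0.401 -0.0197 0.1079 -0.3849 0.0205" --pt "0.1003 -0.401 -0.0197 0.1079 -0.3849 0.0205" --pt "0.1003 -0.401 -0.0197 0.1079 -0.3849 0.0205"

```text
t: 16.18
eef_pos: [0.4588, -0.0588, 0.3296]
orientation: [0.052, 0.705, -0.052, 0.705]
contact_force: [-0.0, -0.1, -0.3]
gripper_width: 0.0847
```

```bash
python3 - <<'E'
from mv import *
p=grab('scene'); save(p,'s7.png',(280,120,400,220),5)
inc([([.4587,-.06,.182],pose(-.148))])
E
```

```text
t 16.23 p [ 0.4589 -0.0588  0.3298] x [-0.0003  0.0001 -1.    ] z [ 0.9893 -0.1457 -0.0003] F [-1.1115  0.3346  0.9155] w 0.0851 q [-0.2885 -0.2946  2.057   0.      1.3795 -0.1423]
row [0.1478, -0.0012, 0.0, 0.0018, -0.0003, -0.0] n>= 3
```

View pics/s7.png

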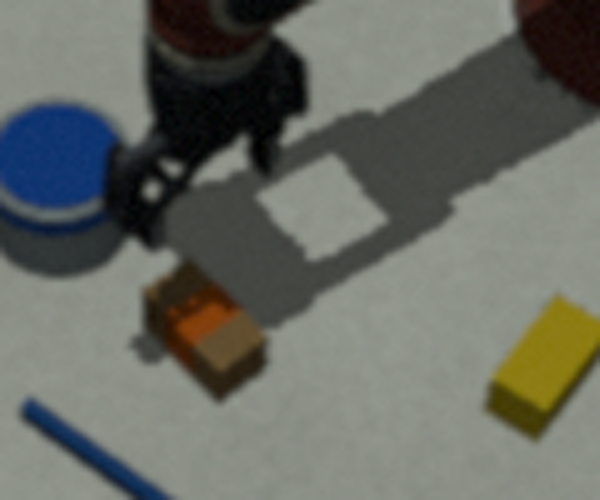

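The gripper is over carton c (crop 205,330) and nothing has moved.

>>> move_arm --pt "0.06 -0.001 0 0.001 0 0" --pt "0.1 -0.001 0 0.001 0 0" --pt "0.135 -0.001 0 0.001 0 0" --pt "0.147 -0.001 0 0.001 0 0" --pt "0.147 -0.001 0 0.001 0 0" --pt "0.147 -0.001 0 0.001 0 0"

```text
t: 16.98
eef_pos: [0.4596, -0.0609, 0.1846]
orientation: [0.052, 0.704, -0.053, 0.706]
contact_force: [0.7, -0.6, 0.3]
gripper_width: 0.0849
```

>>> move_arm --pt "0 0 0 0 0 0" --pt "0 0 0 0 0 0" --pt "0 0 0 0 0 0" --pt "0 0 0 0 0 0" --pt "0 0 0 0 0 0" --pt "0 0 0 0 0 0" --grip 0.03 --grip_force 60

```text
t: 17.73
eef_pos: [0.4591, -0.0611, 0.1837]
orientation: [0.053, 0.705, -0.053, 0.706]
contact_force: [-0.8, 0.7, 6.4]
gripper_width: 0.0438
```

```bash
python3 - <<'E'
from mv import *
p,r,o=cur()
h=p[2]
inc([(p+[0,0,.22],r),place(h,.09,y=-.0025),place(h,.0,y=-.0025)])
E
```

```text
t 17.73 p [ 0.4591 -0.0611  0.1837] x [ 0.0012 -0.0006 -1.    ] z [ 0.9889 -0.1487  0.0013] F [-0.8379  0.6626  6.4307] w 0.0438 q [-0.293  -0.0817  2.1458 -0.0003  1.0761 -0.1437]
row [-0.22, -0.0001, 0.0003, 0.0, 0.0, 0.0] n>= 4
row [-0.1939, 0.4035, -0.0042, -0.108, 0.3848, -0.0205] n>= 8
row [-0.1105, 0.3998, -0.0378, -0.108, 0.3848, -0.0205] n>= 7
```

>>> move_arm --pt "-0.05 0 0 0 0 0" --pt "-0.1 0 0 0 0 0" --pt "-0.16 0 0 0 0 0" --pt "-0.22 0 0 0 0 0" --pt "-0.22 0.05 0 -0.01 0.04 0" --pt "-0.215 0.1 0 -0.03 0.09 -0.005" --pt "-0.21 0.15 0 -0.04 0.14 -0.01" --pt "-0.21 0.2 0 -0.05 0.19 -0.01" --pt "-0.205 0.25 0 -0.07 0.24 -0.01" --pt "-0.2 0.3 0 -0.08 0.29 -0.015" --pt "-0.2 0.35 -0.003 -0.095 0.335 -0.02" --pt "-0.1939 0.4035 -0.0042 -0.108 0.3848 -0.0205"

```text
t: 19.23
eef_pos: [0.5143, 0.3404, 0.3758]
orientation: [0.016, 0.83, -0.011, 0.558]
contact_force: [0.7, -0.0, -0.5]
gripper_width: 0.0432
```

>>> move_arm --pt "0 0 0 0 0 0" --pt "0 0 0 0 0 0" --pt "0 0 0 0 0 0"

```text
t: 19.6
eef_pos: [0.5144, 0.3379, 0.3766]
orientation: [0.017, 0.829, -0.011, 0.559]
contact_force: [-0.8, 0.3, -1.5]
gripper_width: 0.0431
```

```bash
python3 - <<'E'
from mv import *
inc([place(.1837,.002,y=-.003)])
p=grab('scene'); save(p,'s8.png',(320,120,520,320),3)
E
```

```text
t 19.6 p [0.5144 0.3379 0.3766] x [-0.3755  0.0156 -0.9267] z [ 0.9259 -0.0381 -0.3758] F [-0.7933  0.2553 -1.4916] w 0.0431 q [0.4305 0.13   1.591  0.175  1.7643 0.4755]
row [0.0871, 0.0003, 0.0001, -0.001, -0.0013, -0.0005] n>= 2
```

View pics/s8.png

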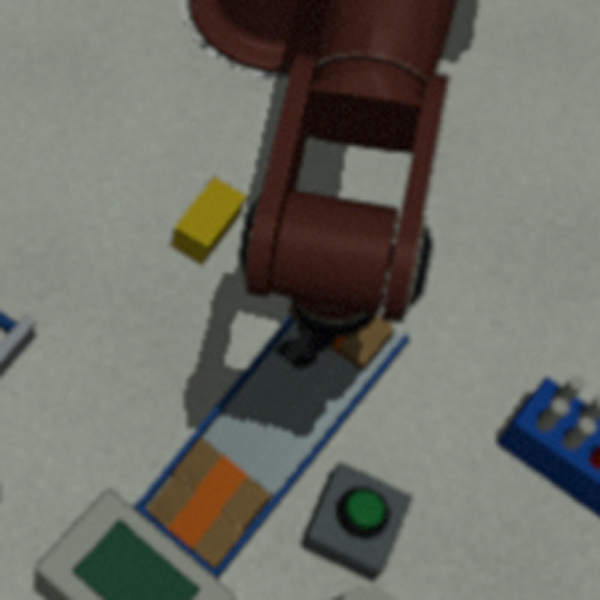

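The carton is held above the lane and the queue is intact.

>>> move_arm --pt "0.04 0 0 -0.001 0 0" --pt "0.06 0 0 -0.001 0 0" --pt "0.076 0 0 -0.001 0 0" --pt "0.084 0 0 -0.001 0 0" --pt "0.087 0 0 -0.001 0 0" --pt "0.087 0 0 -0.001 0 0"

```text
t: 20.4
eef_pos: [0.482, 0.3403, 0.2966]
orientation: [0.017, 0.829, -0.01, 0.559]
contact_force: [0.1, 0.5, -1.5]
gripper_width: 0.0433
```

>>> move_arm --pt "0.001 0 0 0 0 0" --pt "0.001 0 0 0 0 0" --pt "0.001 0 0 0 0 0" --pt "0.001 0 0 0 0 0" --pt "-0.02 0 0 0 0 0" --pt "-0.05 0 0 0 0 0" --pt "-0.1 0 0 0 0 0" --pt "-0.13 0 0 0 0 0" --pt "-0.13 0 0 0 0 0" --grip 0.085

```text
t: 21.52
eef_pos: [0.5318, 0.3382, 0.4215]
orientation: [0.018, 0.827, -0.009, 0.561]
contact_force: [-1.1, -0.0, -0.7]
gripper_width: 0.085
```

```bash
cat > can.py <<'E'
from fit import *
def canpose(guess):
    vs=[]
    for n in('scene','top'):
        p=grab(n); uv=w2pix(p,[[*guess,.0375]])[0]
        ds=finder.masks_of(p,'can_a_mid')
        if not ds: continue
        d=min(ds,key=lambda d:np.linalg.norm(np.argwhere(d['region']).mean(0)[::-1]-uv))
        if np.linalg.norm(np.argwhere(d['region']).mean(0)[::-1]-uv)<25: vs.append((p,d['region'].astype(float)))
    return [fitpose([v],cyl,*guess,[None]) for v in vs]
E
python3 - <<'E'
from mv import *
from can import canpose
print(canpose((.4457,-.209)))
p=grab('scene'); save(p,'s9.png',(240,120,480,320),3)
Y=np.pi/2
g=pose(-Y)
inc([([.50,.0,.42],g),([.365,-.209,.30],g)])
E
```

```text
[(array([ 0.443 , -0.2061]), np.float64(0.04515301447681877)), (array([ 0.4468, -0.2089]), np.float64(0.052156194675485185))]
t 21.77 p [0.53   0.3381 0.4147] x [-0.3783  0.0141 -0.9256] z [ 0.9249 -0.0361 -0.3785] F [-0.5279  0.4857  0.0266] w 0.0851 q [0.421  0.1375 1.5189 0.1743 1.8328 0.4755]
row [0.0016, -0.339, -0.0176, 1.511, -0.3084, 0.2975] n>= 9
row [0.1608, -0.553, -0.0895, 1.511, -0.3084, 0.2975] n>= 10
```

View pics/s9.png

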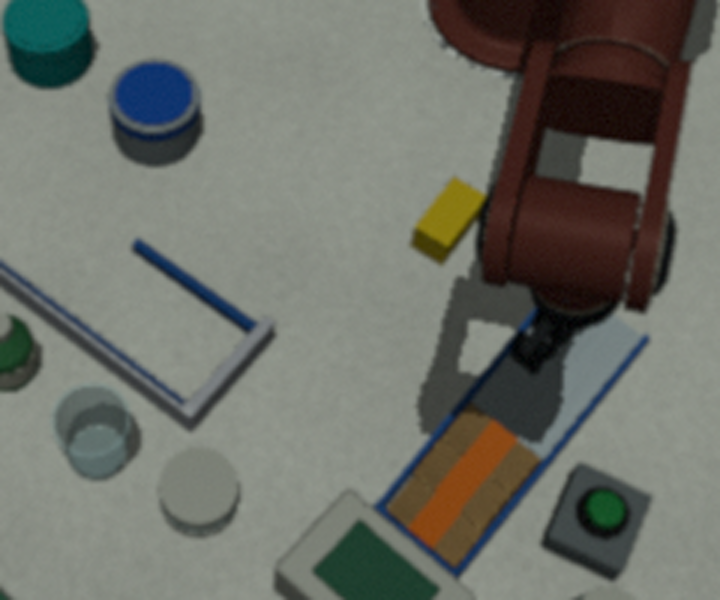

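All three cartons are queued in the lane without gaps. Now the canister, which is still at about (0.445, -0.2075).

>>> move_arm --pt "0.0016 -0.339 -0.0176 1.511 -0.3084 0.2975" --pt "0.0016 -0.339 -0.0176 1.511 -0.3084 0.2975" --pt "0.0016 -0.339 -0.0176 1.511 -0.3084 0.2975" --pt "0.0016 -0.339 -0.0176 1.511 -0.3084 0.2975" --pt "0.0016 -0.339 -0.0176 1.511 -0.3084 0.2975" --pt "0.0016 -0.339 -0.0176 1.511 -0.3084 0.2975" --pt "0.0016 -0.339 -0.0176 1.511 -0.3084 0.2975" --pt "0.0016 -0.339 -0.0176 1.511 -0.3084 0.2975" --pt "0.0016 -0.339 -0.0176 1.511 -0.3084 0.2975" --pt "0.0016 -0.339 -0.0176 1.511 -0.3084 0.2975" --pt "0.0016 -0.339 -0.0176 1.511 -0.3084 0.2975"

```text
t: 23.15
eef_pos: [0.5003, 0.0002, 0.4206]
orientation: [0.501, 0.5, -0.499, 0.5]
contact_force: [0.1, 0.5, -0.3]
gripper_width: 0.0852
```

```bash
python3 - <<'E'
from mv import *
g=pose(-np.pi/2)
inc([([.365,-.2075,.33],g),([.365,-.2075,.183],g)])
E
```

```text
t 23.15 p [0.5003 0.0002 0.4206] x [ 0.0014  0.0017 -1.    ] z [ 0.001  -1.     -0.0017] F [ 0.0851  0.5168 -0.2786] w 0.0852 q [-0.1488 -0.2619  1.8778  0.0019  1.5245  1.4209]
row [0.0901, -0.1356, 0.2077, 0.001, -0.0017, -0.0014] n>= 5
row [0.2371, -0.1358, 0.208, 0.001, -0.0017, -0.0014] n>= 6
```

>>> move_arm --pt "0.0901 -0.1356 0.2077 0.001 -0.0017 -0.0014" --pt "0.0901 -0.1356 0.2077 0.001 -0.0017 -0.0014" --pt "0.0901 -0.1356 0.2077 0.001 -0.0017 -0.0014" --pt "0.0901 -0.1356 0.2077 0.001 -0.0017 -0.0014" --pt "0.0901 -0.1356 0.2077 0.001 -0.0017 -0.0014" --pt "0.0901 -0.1356 0.2077 0.001 -0.0017 -0.0014" --pt "0.14 -0.1357 0.208 0.001 -0.0017 -0.0014" --pt "0.19 -0.1357 0.208 0.001 -0.0017 -0.0014" --pt "0.225 -0.1358 0.208 0.001 -0.0017 -0.0014" --pt "0.237 -0.1358 0.208 0.001 -0.0017 -0.0014" --pt "0.237 -0.1358 0.208 0.001 -0.0017 -0.0014" --pt "0.237 -0.1358 0.208 0.001 -0.0017 -0.0014"

```text
t: 24.65
eef_pos: [0.3665, -0.208, 0.1857]
orientation: [0.501, 0.498, -0.5, 0.502]
contact_force: [0.2, 0.7, -0.6]
gripper_width: 0.0849
```

```bash
python3 - <<'E'
from mv import *
g=pose(-np.pi/2)
inc([([.38,-.2075,.183],g),([.595,-.2075,.183],g)])
p=grab('scene'); save(p,'s10.png',(220,90,400,230),4)
E
```

```text
t 24.65 p [ 0.3665 -0.208   0.1857] x [ 0.0044 -0.0027 -1.    ] z [-0.0004 -1.      0.0027] F [ 0.1543  0.6837 -0.642 ] w 0.0849 q [-0.6935 -0.1988  2.2449  0.0008  1.0903  0.8773]
row [0.0028, 0.0135, -0.0006, -0.0004, 0.0027, -0.0044] n>= 1
row [0.0037, 0.2285, -0.0006, -0.0004, 0.0027, -0.0044] n>= 4
```

View pics/s10.png

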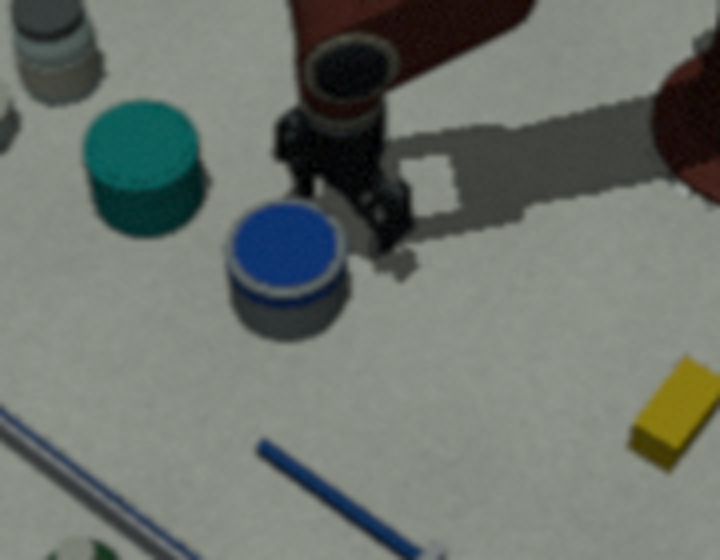

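The fingers straddle the back of the canister (crop 285,260). I'll push it slowly in +x.

>>> move_arm --pt "0.002 0.008 0 0 0 0" --pt "0.002 0.018 0 0 0 0" --pt "0.002 0.03 0 0 0 0" --pt "0.002 0.044 0 0 0 0" --pt "0.003 0.06 0 0 0 0" --pt "0.003 0.076 0 0 0 0" --pt "0.003 0.092 0 0 0 0" --pt "0.003 0.108 0 0 0 0" --pt "0.003 0.122 0 0 0 0" --pt "0.003 0.132 0 0 0 0" --pt "0.003 0.138 0 0 0 0" --pt "0.003 0.14 0 0 0 0"

```text
t: 26.2
eef_pos: [0.5062, -0.2082, 0.1821]
orientation: [-0.5, -0.5, 0.501, -0.5]
contact_force: [-9.1, -0.2, 11.5]
gripper_width: 0.0848
```

```bash
python3 - <<'E'
from mv import *
from can import canpose
g=pose(-np.pi/2)
inc([([.595,-.2075,.183],g)])
print(canpose((.545,-.209)))
p=grab('scene'); save(p,'s11.png',(200,90,380,250),4)
E
```

```text
t 26.2 p [ 0.5062 -0.2082  0.1821] x [-0.0006 -0.0011 -1.    ] z [-0.0007 -1.      0.0011] F [-9.0709 -0.2174 11.5053] w 0.0848 q [-0.526   0.1188  1.9456 -0.0014  1.0772  1.0461]
row [-0.001, 0.0888, -0.0008, -0.0007, 0.0011, 0.0006] n>= 2
[(array([ 0.5553, -0.2117]), np.float64(0.11136826315225543)), (array([ 0.5622, -0.208 ]), np.float64(23.67058823529412))]
```

View pics/s11.png

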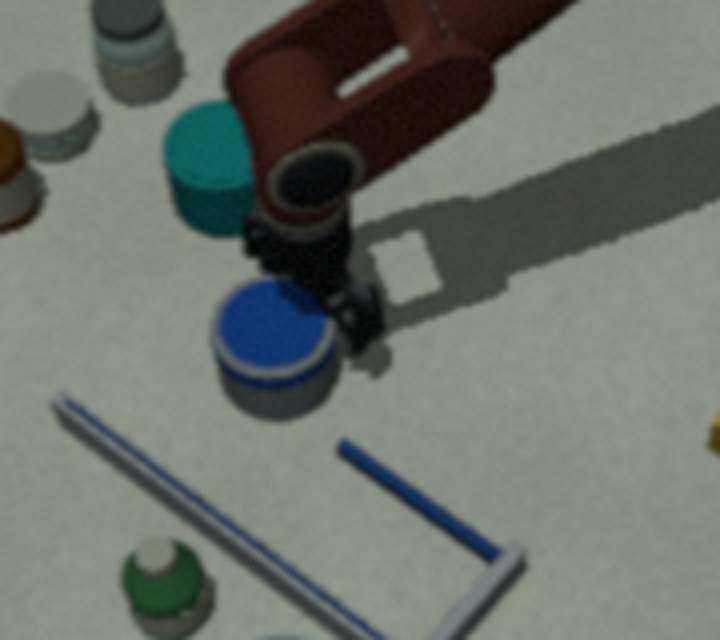

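There is a small upward force (11 N), so I'll lift 4 mm in case the palm grazes the lid, then continue pushing.

>>> move_arm --pt "-0.004 0 0 0 0 0" --pt "-0.004 0 0 0 0 0" --pt "-0.004 0.006 0 0 0 0" --pt "-0.004 0.016 0 0 0 0" --pt "-0.004 0.028 0 0 0 0" --pt "-0.004 0.04 0 0 0 0" --pt "-0.004 0.052 0 0 0 0" --pt "-0.004 0.064 0 0 0 0" --pt "-0.004 0.074 0 0 0 0" --pt "-0.004 0.08 0 0 0 0" --pt "-0.004 0.082 0 0 0 0" --pt "-0.004 0.082 0 0 0 0"

```text
t: 27.95
eef_pos: [0.5876, -0.208, 0.1855]
orientation: [0.501, 0.499, -0.5, 0.501]
contact_force: [-3.1, 0.3, 3.8]
gripper_width: 0.0848
```

```bash
python3 - <<'E'
from mv import *
from can import canpose
inc([])
print(canpose((.635,-.209)))
p=grab('scene'); save(p,'s12.png',(200,120,360,260),4)
E
```

```text
t 27.95 p [ 0.5876 -0.208   0.1855] x [ 0.0027 -0.0008 -1.    ] z [-0.0013 -1.      0.0008] F [-3.1489  0.3342  3.8125] w 0.0848 q [-0.4596  0.2729  1.7589  0.0005  1.107   1.1122]
[(array([ 0.6345, -0.21  ]), np.float64(0.11872226042382947))]
```

View pics/s12.png

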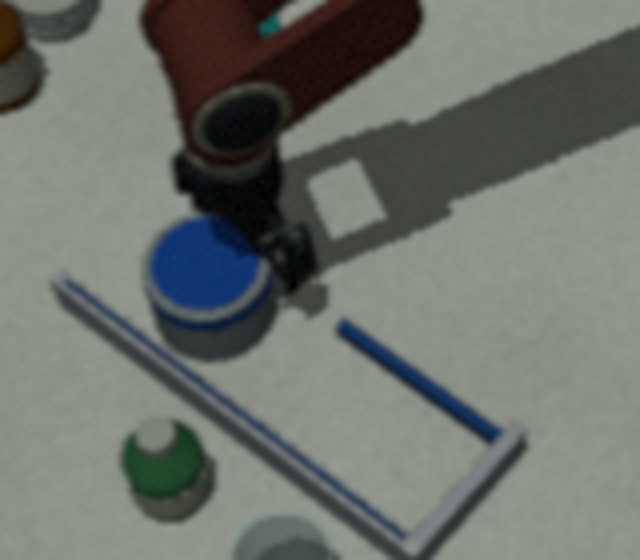

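The canister is about 10 mm short of the fence. I'll nudge it 9 mm more while watching the force.

>>> move_arm --pt "0 0.002 0 0 0 0" --pt "0 0.004 0 0 0 0" --pt "0 0.006 0 0 0 0" --pt "0 0.008 0 0 0 0" --pt "0 0.009 0 0 0 0" --pt "0 0.009 0 0 0 0"

```text
t: 28.95
eef_pos: [0.596, -0.2081, 0.1853]
orientation: [-0.5, -0.5, 0.5, -0.5]
contact_force: [-5.7, -0.3, 5.5]
gripper_width: 0.085
```

```bash
cat >> mv.py <<'E'
DK=(.6384,.0172,.04)
def dockpt(x,y,z):
    c,s=np.cos(DK[2]),np.sin(DK[2]); return np.array([DK[0]+c*x-s*y,DK[1]+s*x+c*y,z])
def dockin(w):
    c,s=np.cos(DK[2]),np.sin(DK[2]); d=np.array(w[:2])-DK[:2]; return np.array([c*d[0]+s*d[1],-s*d[0]+c*d[1]])
E
python3 - <<'E'
from mv import *
p,r,o=cur()
inc([(p+[-.05,0,0],r),(p+[-.05,0,.15],r)])
E
```

```text
t 28.95 p [ 0.596  -0.2081  0.1853] x [ 0.0001 -0.0005 -1.    ] z [-0.0013 -1.      0.0005] F [-5.739  -0.2732  5.5061] w 0.085 q [-0.4536  0.29    1.7382 -0.0004  1.113   1.1187]
row [-0.0, -0.05, 0.0001, 0.0, 0.0, 0.0] n>= 1
row [-0.15, -0.05, 0.0001, 0.0, 0.0, 0.0] n>= 3
```

>>> move_arm --pt "0 -0.01 0 0 0 0" --pt "0 -0.03 0 0 0 0" --pt "-0.01 -0.05 0 0 0 0" --pt "-0.06 -0.05 0 0 0 0" --pt "-0.12 -0.05 0 0 0 0" --pt "-0.15 -0.05 0 0 0 0" --pt "-0.15 -0.05 0 0 0 0"

```text
t: 29.82
eef_pos: [0.5466, -0.2081, 0.3384]
orientation: [0.501, 0.497, -0.499, 0.503]
contact_force: [0.4, 0.2, -1.1]
gripper_width: 0.0848
```

```bash
python3 - <<'E'
from mv import *
from can import canpose
for f,c in canpose((.645,-.209)): print(f,c,dockin(f))
inc([(dockpt(.002,-.325,.33),pose(.04)),(dockpt(.002,-.325,.186),pose(.04))])
E
```

```text
[ 0.6425 -0.209 ] 0.06860971524288106 [-0.005  -0.2262]
[ 0.6518 -0.2125] 4.095775545990754 [ 0.0042 -0.23  ]
t 30.02 p [ 0.5453 -0.2074  0.3323] x [-0.0019  0.0015 -1.    ] z [-0.0013 -1.     -0.0015] F [-1.263   0.2087 -0.4147] w 0.085 q [-0.491   0.0104  1.7795  0.0004  1.3541  1.0809]
row [0.0019, 0.1082, 0.0999, 1.5295, 0.0003, 0.0027] n>= 9
row [0.1459, 0.1085, 0.1001, 1.5295, 0.0003, 0.0027] n>= 9
```

>>> move_arm --pt "0.002 0.108 0.1 -1.612 0 0" --pt "0.002 0.108 0.1 -1.612 0 0" --pt "0.002 0.108 0.1 -1.612 0 0" --pt "0.002 0.108 0.1 -1.612 0 0" --pt "0.002 0.108 0.1 -1.612 0 0" --pt "0.002 0.108 0.1 -1.612 0 0" --pt "0.002 0.108 0.1 -1.612 0 0" --pt "0.002 0.108 0.1 -1.612 0 0" --pt "0.002 0.108 0.1 -1.612 0 0" --pt "0.002 0.108 0.1 -1.612 0 0" --pt "0.002 0.108 0.1 -1.612 0 0" --pt "0.002 0.108 0.1 -1.612 0 0" --grip 0.04

```text
t: 31.52
eef_pos: [0.6539, -0.3079, 0.3326]
orientation: [-0.014, 0.707, 0.014, 0.707]
contact_force: [-0.4, -0.0, 1.0]
gripper_width: 0.0401
```

```bash
python3 - <<'E'
from mv import *
inc([(dockpt(.002,-.325,.186),pose(.04))])
E
```

```text
t 31.52 p [ 0.6539 -0.3079  0.3326] x [ 0.0009 -0.0001 -1.    ] z [0.9992 0.0391 0.0009] F [-0.4181 -0.0394  0.9629] w 0.0401 q [-0.543   0.3245  1.4265  0.0004  1.3898 -0.5822]
row [0.1466, 0.0005, -0.0006, -0.0009, 0.0009, 0.0001] n>= 3
```

>>> move_arm --pt "0.05 0.0005 0 0 0 0" --pt "0.1 0.0005 0 0 0 0" --pt "0.135 0.0005 0 0 0 0" --pt "0.146 0.0005 0 0 0 0" --pt "0.146 0.0005 0 0 0 0" --pt "0.146 0.0005 0 0 0 0"

```text
t: 32.28
eef_pos: [0.6551, -0.308, 0.1899]
orientation: [-0.015, 0.705, 0.013, 0.709]
contact_force: [0.1, -0.2, 1.1]
gripper_width: 0.04
```

```bash
python3 - <<'E'
from mv import *
g=pose(.04)
inc([(dockpt(.002,-.29,.186),g),(dockpt(.002,-.15,.186),g),(dockpt(.002,-.07,.186),g)])
p=grab('scene'); save(p,'s13.png',(180,100,340,240),4)
E
```

```text
t 32.27 p [ 0.6551 -0.308   0.1899] x [ 0.005  -0.0026 -1.    ] z [0.9992 0.0398 0.0049] F [ 0.0983 -0.1866  1.1025] w 0.04 q [-0.5423  0.4695  1.4948  0.0004  1.1716 -0.5822]
row [0.0038, 0.0357, -0.0017, -0.0002, 0.0049, 0.0028] n>= 1
row [0.0034, 0.1757, -0.0017, -0.0002, 0.0049, 0.0028] n>= 3
row [0.0032, 0.2557, -0.0018, -0.0002, 0.0049, 0.0028] n>= 5
```

View pics/s13.png

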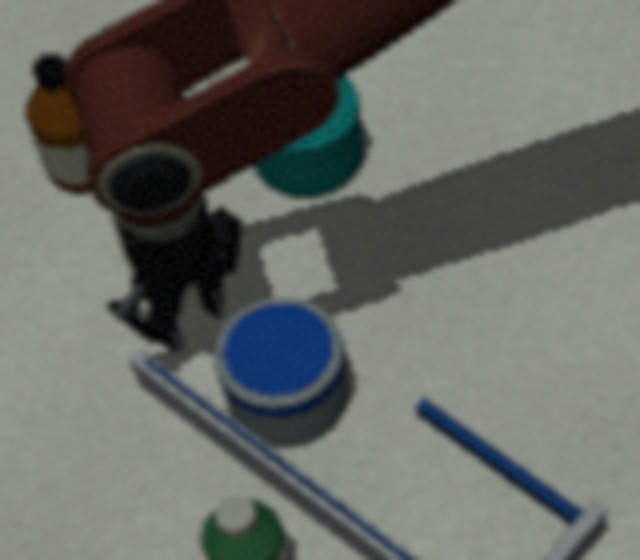

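The gripper is behind the canister (crop 280,365), which stands next to the fence. I'll push along +y.

>>> move_arm --pt "0.002 0.01 -0.001 0 0.003 0.002" --pt "0.002 0.022 -0.001 0 0.005 0.003" --pt "0.002 0.034 -0.001 0 0.005 0.003" --pt "0.002 0.046 -0.001 0 0.005 0.003" --pt "0.002 0.058 -0.001 0 0.005 0.003" --pt "0.002 0.07 -0.001 0 0.005 0.003" --pt "0.002 0.082 -0.001 0 0.005 0.003" --pt "0.002 0.094 -0.001 0 0.005 0.003" --pt "0.002 0.106 -0.001 0 0.005 0.003" --pt "0.002 0.116 -0.001 0 0.005 0.003" --pt "0.002 0.12 -0.001 0 0.005 0.003" --pt "0.002 0.12 -0.001 0 0.005 0.003"

```text
t: 33.83
eef_pos: [0.649, -0.1873, 0.1866]
orientation: [-0.014, 0.707, 0.015, 0.707]
contact_force: [0.4, -2.7, 5.4]
gripper_width: 0.0399
```

```bash
python3 - <<'E'
from mv import *
from can import canpose
g=pose(.04)
inc([(dockpt(.002,-.07,.187),g)]); p,r,o=cur(); print('tool in dock',dockin(p))
for f,c in canpose((.643,-.12)): print(f,c,dockin(f))
p=grab('scene'); save(p,'s14.png',(200,120,360,260),4)
E
```

```text
t 33.83 p [ 0.649  -0.1873  0.1866] x [-0.0012  0.0015 -1.    ] z [ 0.9992  0.0401 -0.0012] F [ 0.4263 -2.7314  5.4159] w 0.0399 q [-0.3912  0.3779  1.6237  0.001   1.1417 -0.4317]
row [-0.0002, 0.1347, -0.0004, 0.0001, -0.0012, -0.0015] n>= 3
tool in dock [ 0.0024 -0.2047]
[ 0.6435 -0.1254] 0.10093983102827407 [-0.0006 -0.1427]
[ 0.6475 -0.1164] 1.48247893534924 [ 0.0038 -0.1339]
```

View pics/s14.png

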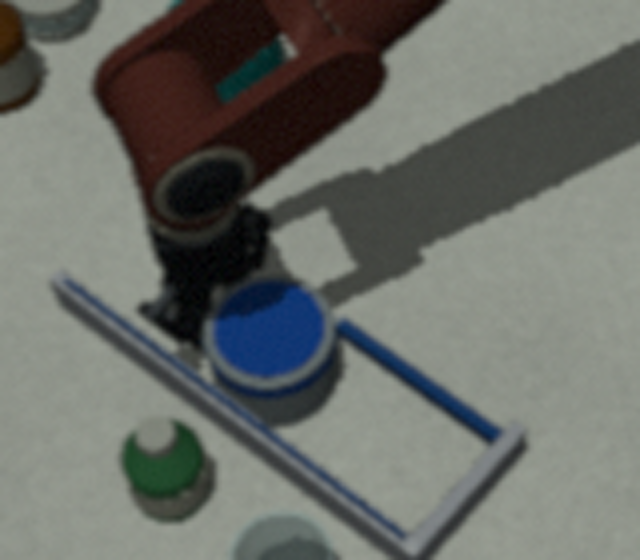

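The canister touches the fence and is entering the pocket, with about 142 mm to go.

>>> move_arm --pt "0 0.01 0 0 0 0" --pt "0 0.022 0 0 0 0" --pt "0 0.034 0 0 0 0" --pt "0 0.046 0 0 0 0" --pt "0 0.058 0 0 0 0" --pt "0 0.07 0 0 0 0" --pt "0 0.082 0 0 0 0" --pt "0 0.094 0 0 0 0" --pt "0 0.106 0 0 0 0" --pt "0 0.116 0 0 0 0" --pt "0 0.124 0 0 0 0" --pt "0 0.128 0 0 0 0"

```text
t: 35.58
eef_pos: [0.6437, -0.0596, 0.1867]
orientation: [-0.014, 0.707, 0.015, 0.706]
contact_force: [-1.2, -6.6, 5.2]
gripper_width: 0.0398
```

```bash
python3 - <<'E'
from mv import *
from can import canpose
g=pose(.04)
inc([(dockpt(.002,-.062,.187),g)]); p,r,o=cur(); print('tool in dock',dockin(p))
for f,c in canpose((.64,.005)): print(f,c,dockin(f))
p=grab('scene'); save(p,'s15.png',(220,140,380,280),4)
E
```

```text
t 35.58 p [ 0.6437 -0.0596  0.1867] x [-0.0015  0.0008 -1.    ] z [ 0.9992  0.0403 -0.0015] F [-1.1954 -6.6419  5.2357] w 0.0398 q [-0.2074  0.3193  1.6987  0.0005  1.1252 -0.2479]
row [-0.0003, 0.0149, -0.0002, 0.0003, -0.0015, -0.0008] n>= 1
tool in dock [ 0.0022 -0.0769]
[0.6381 0.0014] 0.08507828504536144 [-0.0009 -0.0157]
[0.6365 0.0137] 2.2460887512899896 [-0.0021 -0.0034]
```

View pics/s15.png

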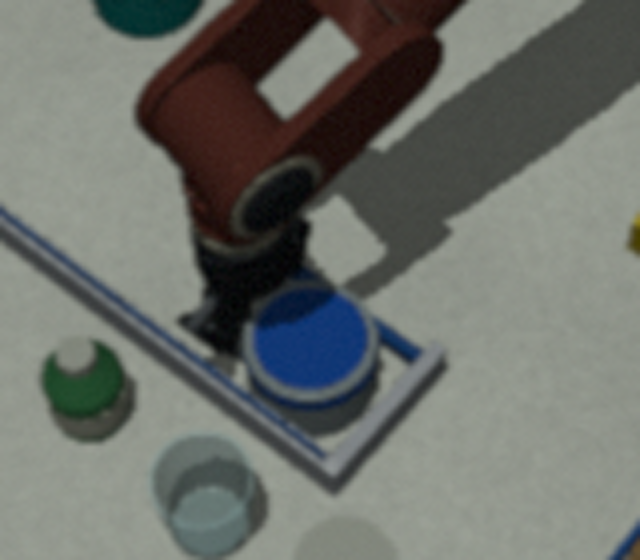

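About 15 mm are left. I'll push in small steps and watch the force.

>>> move_arm --pt "0 0.004 0 0 0 0" --pt "0 0.007 0 0 0 0" --pt "0 0.01 0 0 0 0" --pt "0 0.012 0 0 0 0" --pt "0 0.012 0 0 0 0"

```text
t: 36.45
eef_pos: [0.6432, -0.0478, 0.1867]
orientation: [-0.014, 0.708, 0.015, 0.706]
contact_force: [1.1, -4.1, 6.0]
gripper_width: 0.0401
```

>>> move_arm --pt "0 0.001 0 0 0 0" --pt "0 0.002 0 0 0 0" --pt "0 0.002 0 0 0 0"

```text
t: 36.83
eef_pos: [0.6431, -0.046, 0.1867]
orientation: [-0.014, 0.708, 0.014, 0.706]
contact_force: [0.6, -6.2, 5.4]
gripper_width: 0.0401
```

>>> move_arm --pt "0 0.001 0 0 0 0" --pt "0 0.002 0 0 0 0" --pt "0 0.002 0 0 0 0"

```text
t: 37.2
eef_pos: [0.6431, -0.0451, 0.1868]
orientation: [-0.015, 0.707, 0.014, 0.706]
contact_force: [-1.1, -10.3, 4.6]
gripper_width: 0.04
```

>>> move_arm --pt "0 0.001 0 0 0 0" --pt "0 0.0015 0 0 0 0" --pt "0 0.0015 0 0 0 0"

```text
t: 37.58
eef_pos: [0.6431, -0.0446, 0.1869]
orientation: [-0.016, 0.707, 0.013, 0.707]
contact_force: [0.5, -15.0, 4.6]
gripper_width: 0.0401
```

>>> move_arm --pt "0 0.001 0 0 0 0" --pt "0 0.0015 0 0 0 0" --pt "0 0.0015 0 0 0 0"

```text
t: 37.95
eef_pos: [0.6432, -0.0441, 0.1872]
orientation: [-0.016, 0.707, 0.012, 0.707]
contact_force: [0.4, -19.8, 4.0]
gripper_width: 0.04
```

```bash
python3 - <<'E'
from mv import *
from can import canpose
inc([])
for f,c in canpose((.64,.017)): print(f,c,dockin(f))
E
```

```text
t 37.95 p [ 0.6432 -0.0441  0.1872] x [-0.0008 -0.0063 -1.    ] z [ 0.9992  0.0401 -0.001 ] F [  0.4473 -19.8127   3.9941] w 0.04 q [-0.1828  0.3148  1.7036 -0.007   1.1229 -0.2199]
[0.6374 0.0157] 0.1875823794658342 [-0.001  -0.0015]
[0.6401 0.023 ] 1.8427758200054214 [0.0019 0.0057]
```

The force now climbs without travel, so the canister rests against the stop. I'll back off and lift.

>>> move_arm --pt "0 -0.006 0 0 0 0" --pt "0 -0.02 0 0 0 0" --pt "0 -0.045 0 0 0 0" --pt "-0.02 -0.06 0 0 0 0" --pt "-0.08 -0.06 0 0 0 0" --pt "-0.14 -0.06 0 0 0 0" --pt "-0.2 -0.06 0 0 0 0" --pt "-0.24 -0.06 0 0 0 0" --pt "-0.24 -0.06 -0.05 0 0 0" --pt "-0.24 -0.06 -0.11 0 0 0" --pt "-0.24 -0.06 -0.16 0 0 0" --pt "-0.24 -0.06 -0.16 0 0 0"

```text
t: 39.65
eef_pos: [0.4832, -0.1079, 0.4267]
orientation: [-0.013, 0.708, 0.014, 0.706]
contact_force: [0.0, -0.1, -0.6]
gripper_width: 0.0401
```

```bash
python3 - <<'E'
from mv import *
from can import canpose
for f,c in canpose((.638,.017)): print(f,c,dockin(f))
B=[]
for n in('scene','top'):
    p=grab(n)
    for d in finder.landmark_of(p,'load_button_top')[:2]: print(n,d['score'],c2w(p,d['location']))
    hsv=cv2.cvtColor(p['color'],cv2.COLOR_RGB2HSV); m=((hsv[...,0]>45)&(hsv[...,0]<80)&(hsv[...,1]>130)&(hsv[...,2]>60)).astype(np.uint8)
    k,l,st,ce=cv2.connectedComponentsWithStats(m); uv=w2pix(p,[[.511,.458,.058]])[0]
    for i in range(1,k):
        if np.linalg.norm(ce[i]-uv)<12: print(n,st[i],ce[i],pix2w(p,[ce[i]],.056))
p=grab('scene'); save(p,'s16.png',(200,130,480,350),2.8)
p=grab('top'); save(p,'t16.png',(160,120,400,260),3)
inc([])
E
```

```text
[0.6367 0.0138] 0.1417936098742286 [-0.0018 -0.0034]
scene 0.58 [0.5115 0.4602 0.0637]
scene [436 284  12  11  98] [441.602  289.0306] [[0.5085 0.4575 0.056 ]]
top 0.58 [0.5107 0.456  0.0639]
top [191 195   9   9  64] [195.1719 199.1719] [[0.5133 0.4578 0.056 ]]
t 40.15 p [ 0.4864 -0.1076  0.4258] x [-0.0042  0.0026 -1.    ] z [ 0.9992  0.0404 -0.0041] F [ 0.3412 -0.1054 -0.5645] w 0.0399 q [-0.3674 -0.2682  1.8746  0.0009  1.5401 -0.4079]
```

View pics/s16.png

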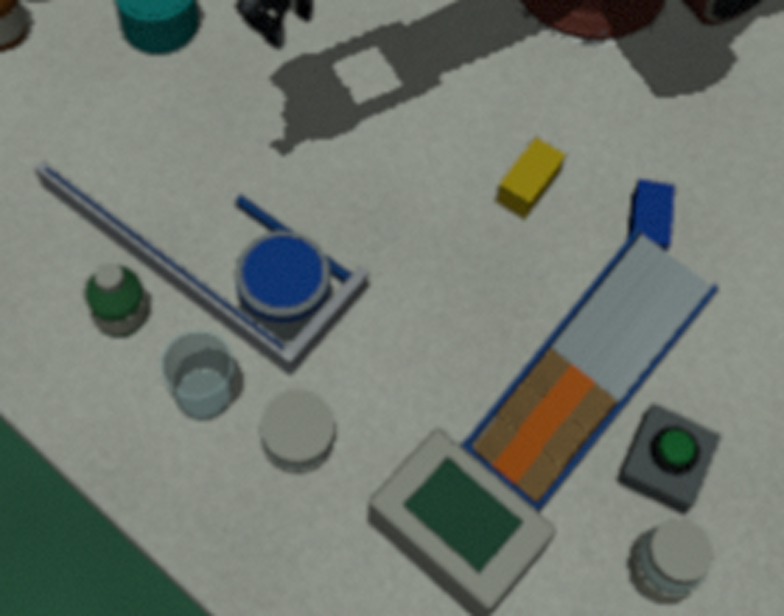

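View pics/t16.png

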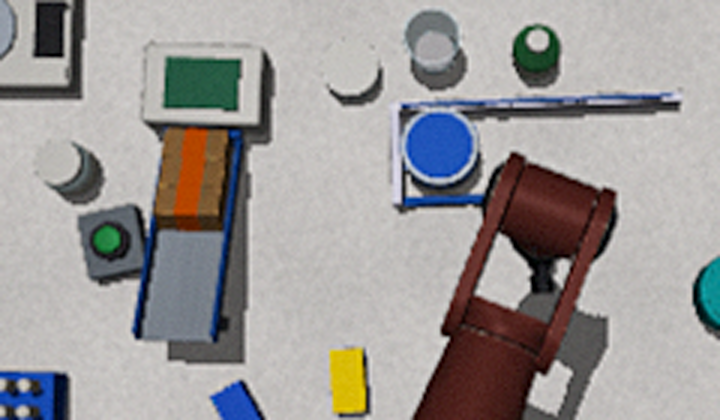

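```bash
python3 - <<'E'
from ov import *
from mv import dockpt,dockin,DK
for n,cr in(('scene',(270,200,350,270)),('top',(280,140,350,200))):
    p=grab(n); S=9
    hsv=cv2.cvtColor(p['color'],cv2.COLOR_RGB2HSV); m=colmask(p,'lid'); k,l,st,ce=cv2.connectedComponentsWithStats(m)
    uv=w2pix(p,[dockpt(0,0,.075)])[0]; i=min(range(1,k),key=lambda i:np.linalg.norm(ce[i]-uv)+(99 if st[i,4]<100 else 0)); print(n,st[i],pix2w(p,[ce[i]],.075),dockin(pix2w(p,[ce[i]],.075)[0]))
    im=cv2.cvtColor(p['color'],cv2.COLOR_RGB2BGR)[cr[1]:cr[3],cr[0]:cr[2]]; im=cv2.resize(im,None,fx=S,fy=S,interpolation=cv2.INTER_CUBIC)
    for v,e in dockm(): draw(im,p,T2(*DK)(v),e,S,np.array(cr[:2]),(0,0,255))
    c=dockpt(0,0,0); t=np.linspace(0,2*np.pi,41); 
    for z in(0,.075): draw(im,p,np.c_[c[0]+.053*np.cos(t),c[1]+.053*np.sin(t),0*t+z],[(a,a+1) for a in range(40)],S,np.array(cr[:2]),(0,255,0))
    cv2.imwrite(f'pics/cv_{n}.png',im)
E
```

```text
scene [286 214  29  26 584] [[0.6378 0.016  0.075 ]] [-0.0006 -0.0012]
top [295 157  23  22 382] [[0.6396 0.0147 0.075 ]] [ 0.0011 -0.0026]
```

View pics/cv_scene.png

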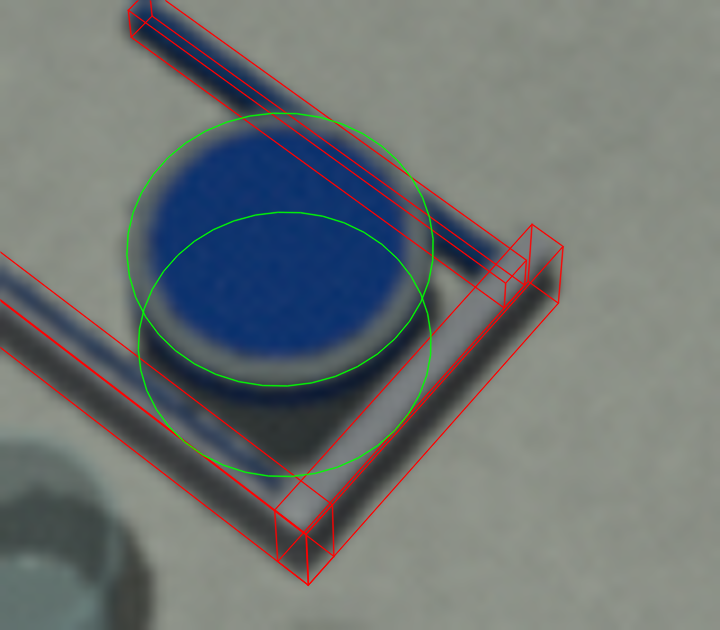

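View pics/cv_top.png

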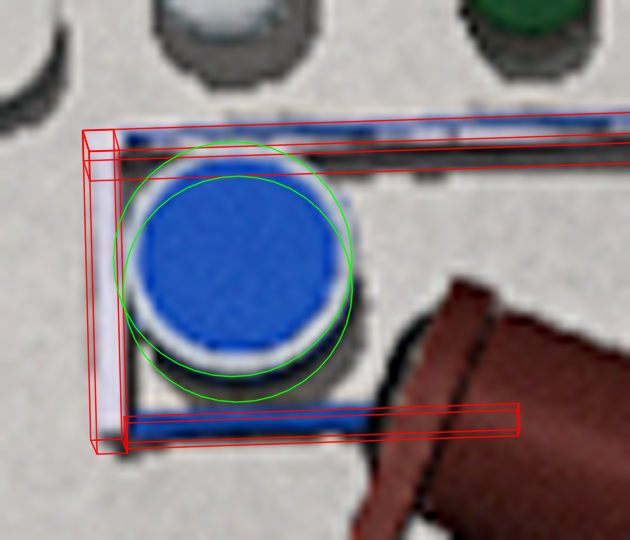

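The canister sits at the dock origin within about 2 mm in both views, and the queue is intact. Now the button at (0.511, 0.4575, 0.058), with the fingers shut.

```bash
python3 - <<'E'
from mv import *
g=pose(0.04)
inc([([.511,.4575,.36],g)])
E
```

```text
t 40.25 p [ 0.4862 -0.1076  0.4257] x [-0.0041  0.0026 -1.    ] z [ 0.9992  0.0402 -0.004 ] F [-0.2807  0.3088  0.5389] w 0.0406 q [-0.3676 -0.2688  1.875   0.0009  1.5401 -0.4078]
row [0.0671, 0.5635, 0.0478, 0.0002, -0.004, -0.0027] n>= 10
```

>>> move_arm --pt "0.03 0.05 0.005 0 0 0" --pt "0.03 0.11 0.01 0 0 0" --pt "0.03 0.17 0.015 0 0 0" --pt "0.03 0.23 0.02 0 0 0" --pt "0.03 0.29 0.025 0 0 0" --pt "0.03 0.35 0.03 0 0 0" --pt "0.03 0.41 0.035 0 0 0" --pt "0.03 0.47 0.04 0 0 0" --pt "0.04 0.52 0.045 0 -0.002 -0.001" --pt "0.06 0.5635 0.0478 0 -0.004 -0.0027" --pt "0.067 0.5635 0.0478 0 -0.004 -0.0027" --pt "0.067 0.5635 0.0478 0 -0.004 -0.0027" --grip 0.0

```text
t: 41.75
eef_pos: [0.5108, 0.4572, 0.3589]
orientation: [-0.015, 0.707, 0.014, 0.707]
contact_force: [-0.1, -0.8, -0.2]
gripper_width: 0.0002
```

```bash
python3 - <<'E'
from mv import *
g=pose(0.04)
inc([([.511,.4575,.25],g),([.511,.4575,.235],g)])
E
```

```text
t 41.75 p [0.5108 0.4572 0.3589] x [-0.0012 -0.002  -1.    ] z [ 0.9992  0.0402 -0.0013] F [-0.1177 -0.7999 -0.1621] w 0.0002 q [ 0.6218  0.2222  1.504  -0.0009  1.4175  0.5818]
row [0.1089, 0.0005, 0.0004, 0.0002, -0.0013, 0.0019] n>= 2
row [0.1239, 0.0005, 0.0004, 0.0002, -0.0013, 0.0019] n>= 2
```

>>> move_arm --pt "0.05 0.0005 0.0004 0 0 0.001" --pt "0.1 0.0005 0.0004 0 -0.001 0.002" --pt "0.12 0.0005 0.0004 0 -0.001 0.002" --pt "0.12 0.0005 0.0004 0 -0.001 0.002" --pt "0.12 0.0005 0.0004 0 -0.001 0.002"

```text
t: 42.38
eef_pos: [0.5124, 0.4583, 0.2433]
orientation: [-0.012, 0.705, 0.015, 0.709]
contact_force: [0.0, 0.2, 1.0]
gripper_width: 0.0004
```

```bash
python3 - <<'E'
from mv import *
inc([])
p=grab('scene'); save(p,'s17.png',(380,220,500,330),5)
E
```

```text
t 42.38 p [0.5124 0.4583 0.2433] x [ 0.0052  0.0045 -1.    ] z [0.9992 0.0395 0.0054] F [0.0043 0.1501 0.9626] w 0.0004 q [0.6215 0.3313 1.5762 0.0007 1.2272 0.5818]
```

View pics/s17.png

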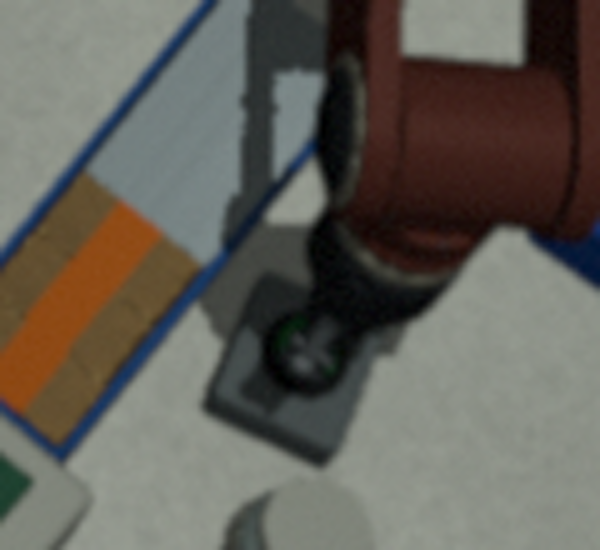

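The shut fingertips are centred over the button (crop 303,350). I'll press down in steps.

>>> move_arm --pt "0.006 0 0 0 0 0" --pt "0.01 0 0 0 0 0" --pt "0.013 0 0 0 0 0" --pt "0.015 0 0 0 0 0" --pt "0.015 0 0 0 0 0" --pt "0.015 0 0 0 0 0"

```text
t: 43.18
eef_pos: [0.5121, 0.4586, 0.2293]
orientation: [-0.013, 0.706, 0.015, 0.708]
contact_force: [-4.4, -3.7, 15.7]
gripper_width: -0.0001
```

>>> move_arm --pt "0.002 0 0 0 0 0" --pt "0.003 0 0 0 0 0" --pt "0.003 0 0 0 0 0" --pt "0.003 0 0 0 0 0"

```text
t: 43.68
eef_pos: [0.5123, 0.4588, 0.229]
orientation: [-0.013, 0.706, 0.015, 0.708]
contact_force: [-10.0, -8.4, 27.3]
gripper_width: -0.0001
```

```bash
python3 - <<'E'
from mv import *
print(env.tip_extent); inc([])
for n,cr in(('scene',(400,250,480,320)),('top',(160,170,240,230))):
    p=grab(n); save(p,f'b_{n}.png',cr,8)
E
```

```text
0.1734
t 43.67 p [0.5123 0.4588 0.229 ] x [ 0.0031  0.0023 -1.    ] z [0.9992 0.0404 0.0032] F [-9.9991 -8.3959 27.3107] w -0.0001 q [0.6223 0.3488 1.5805 0.0001 1.2084 0.5818]
```

View pics/b_scene.png

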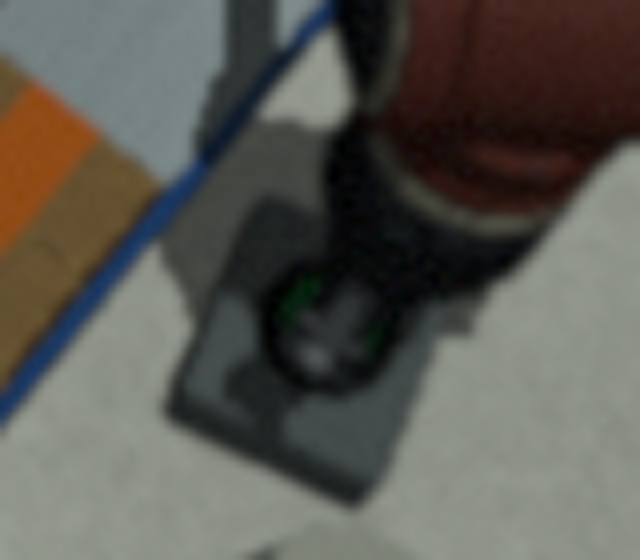

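>>> move_arm --pt "-0.005 0 0 0 0 0" --pt "-0.01 0 0 0 0 0" --pt "-0.016 0 0 0 0 0" --pt "-0.016 0 0 0 0 0"

```text
t: 44.28
eef_pos: [0.511, 0.4578, 0.2375]
orientation: [-0.014, 0.707, 0.014, 0.707]
contact_force: [0.5, 0.6, -0.3]
gripper_width: 0.0003
```

```bash
python3 - <<'E'
from mv import *
inc([([.511,.4575,.238],pose(.04))])
E
```

```text
t 44.27 p [0.511  0.4578 0.2375] x [ 0.0001  0.0009 -1.    ] z [0.9992 0.04   0.0001] F [ 0.4552  0.6112 -0.2715] w 0.0003 q [0.6221 0.3363 1.5806 0.0008 1.2241 0.5818]
row [-0.0005, -0.0003, -0.0, 0.0, 0.0001, -0.0009] n>= 1
```

>>> move_arm --pt "0.002 0 0 0 0 0" --pt "0.003 0 0 0 0 0" --pt "0.003 0 0 0 0 0"

```text
t: 44.65
eef_pos: [0.5111, 0.4579, 0.2346]
orientation: [-0.014, 0.707, 0.014, 0.707]
contact_force: [-1.4, -0.2, 1.2]
gripper_width: -0.0002
```

>>> move_arm --pt "0.001 0 0 0 0 0" --pt "0.002 0 0 0 0 0" --pt "0.002 0 0 0 0 0"

```text
t: 45.02
eef_pos: [0.5113, 0.458, 0.2332]
orientation: [-0.014, 0.707, 0.015, 0.707]
contact_force: [-1.6, -0.3, 2.1]
gripper_width: -0.0003
```

>>> move_arm --pt "0.001 0 0 0 0 0" --pt "0.002 0 0 0 0 0" --pt "0.002 0 0 0 0 0"

```text
t: 45.4
eef_pos: [0.5114, 0.458, 0.2313]
orientation: [-0.013, 0.706, 0.015, 0.708]
contact_force: [-1.9, -0.3, 4.4]
gripper_width: 0.0002
```

>>> move_arm --pt "0.001 0 0 0 0 0" --pt "0.0015 0 0 0 0 0" --pt "0.0015 0 0 0 0 0"

```text
t: 45.78
eef_pos: [0.5114, 0.458, 0.2298]
orientation: [-0.013, 0.706, 0.015, 0.708]
contact_force: [-2.5, -2.3, 4.0]
gripper_width: -0.0001
```

The profile is clear. Spring contact starts near TCP z = 0.2355, force rises to about 5 N, and a hard stop comes about 6 mm lower at 0.229, so the button does go fully down. I'll complete this press to the hard stop and release.

>>> move_arm --pt "0.0015 0 0 0 0 0" --pt "0.003 0 0 0 0 0" --pt "0.003 0 0 0 0 0" --pt "0.003 0 0 0 0 0"

```text
t: 46.28
eef_pos: [0.5115, 0.4582, 0.2293]
orientation: [-0.014, 0.706, 0.015, 0.707]
contact_force: [-6.8, -4.9, 15.4]
gripper_width: -0.0
```

>>> move_arm --pt "-0.01 0 0 0 0 0" --pt "-0.03 0 0 0 0 0" --pt "-0.08 0 0 0 0 0" --pt "-0.14 0 0 0 0 0" --pt "-0.18 0 0 0 0 0" --pt "-0.18 0.03 -0.05 0 0 0" --pt "-0.18 0.06 -0.1 0 0 0" --pt "-0.18 0.09 -0.15 0 0 0" --pt "-0.18 0.09 -0.15 0 0 0" --pt "-0.18 0.09 -0.15 0 0 0"

```text
t: 47.52
eef_pos: [0.3577, 0.5416, 0.4069]
orientation: [-0.014, 0.706, 0.015, 0.708]
contact_force: [0.3, 0.1, 0.3]
gripper_width: -0.0004
```

```bash
python3 - <<'E'
from mv import *
from can import canpose
inc([])
for f,c in canpose((.638,.017)): print(f,c,dockin(f))
p=grab('scene'); save(p,'s18.png',(200,100,480,350),2.8); save(p,'lane18.png',(350,200,460,320),6)
p=grab('top'); save(p,'t18.png',(160,120,460,270),2.6)
E
```

```text
t 47.52 p [0.3577 0.5416 0.4069] x [ 0.0023  0.002  -1.    ] z [0.9992 0.0404 0.0024] F [0.2821 0.0866 0.2748] w -0.0004 q [ 0.8726  0.1066  1.5523 -0.0005  1.4797  0.8322]
[ 0.6348 -0.0282] 0.0920439980870397 [-0.0054 -0.0452]
[ 0.6383 -0.0288] 0.04153648344583735 [-0.0019 -0.046 ]
```

View pics/s18.png

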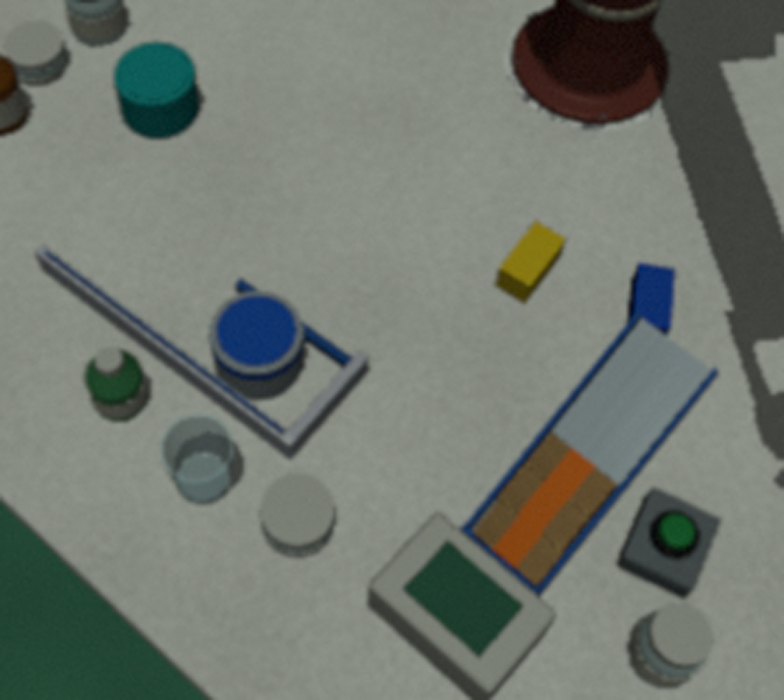

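View pics/t18.png

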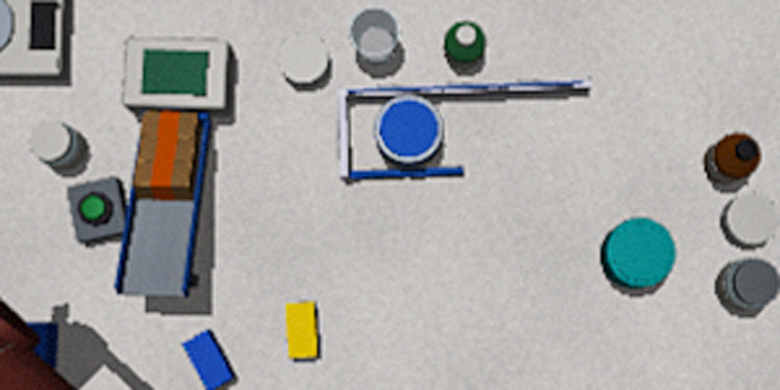

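The canister was knocked about 45 mm back from the stop, which is the announced disturbance. I'll re-push it, then press the button again so the order is right.

```bash
python3 - <<'E'
from mv import *
g=pose(.04)
inc([([.48,.3,.42],g),(dockpt(.002,-.14,.33),g),(dockpt(.002,-.14,.186),g)])
E
```

```text
t 47.83 p [0.3586 0.5411 0.4065] x [ 0.0014  0.0017 -1.    ] z [0.9993 0.0384 0.0015] F [ 0.4801 -0.7684 -0.3578] w -0.0002 q [0.8709 0.1072 1.5523 0.     1.4798 0.8326]
row [-0.0138, -0.2455, 0.1121, -0.0016, 0.0015, -0.0017] n>= 5
row [0.0757, -0.6744, 0.2616, -0.0016, 0.0015, -0.0017] n>= 12
row [0.2197, -0.6746, 0.2614, -0.0016, 0.0015, -0.0017] n>= 13
```

>>> move_arm --pt "-0.01 -0.055 0.025 0 0 0" --pt "-0.01 -0.11 0.05 0 0 0" --pt "-0.01 -0.165 0.075 0 0 0" --pt "-0.01 -0.22 0.1 0 0 0" --pt "-0.01 -0.275 0.12 0 0 0" --pt "-0.01 -0.33 0.14 0 0 0" --pt "0 -0.385 0.16 0 0 0" --pt "0.01 -0.44 0.18 0 0 0" --pt "0.02 -0.495 0.2 0 0 0" --pt "0.03 -0.55 0.22 0 0 0" --pt "0.04 -0.605 0.24 0 0 0" --pt "0.06 -0.655 0.255 -0.002 0.0015 -0.0017" --grip 0.04

```text
t: 49.32
eef_pos: [0.6395, -0.1055, 0.3466]
orientation: [-0.015, 0.706, 0.014, 0.708]
contact_force: [0.9, 1.2, 0.2]
gripper_width: 0.0399
```

```bash
python3 - <<'E'
from mv import *
from can import canpose
g=pose(.04)
inc([(dockpt(.002,-.14,.26),g),(dockpt(.002,-.14,.186),g)])
for f,c in canpose((.638,-.0285)): print(f,c,dockin(f))
E
```

```text
t 49.33 p [ 0.6395 -0.1055  0.3466] x [ 0.0027 -0.0007 -1.    ] z [0.9992 0.0404 0.0026] F [0.8711 1.2335 0.1915] w 0.0399 q [-0.2782  0.146   1.6113  0.0001  1.3815 -0.3187]
row [0.0866, -0.0173, 0.0056, 0.0004, 0.0026, 0.0008] n>= 2
row [0.1606, -0.0173, 0.0054, 0.0004, 0.0026, 0.0008] n>= 3
[ 0.6334 -0.0281] 0.05292351174704116 [-0.0068 -0.0451]
[ 0.6373 -0.0264] 1.423529411764706 [-0.0029 -0.0435]
```

>>> move_arm --pt "0.02 -0.0173 0.0075 0 0.002 0" --pt "0.05 -0.0173 0.0075 0 0.002 0" --pt "0.1 -0.0173 0.0075 0 0.002 0" --pt "0.145 -0.0173 0.0075 0 0.002 0" --pt "0.161 -0.0173 0.0075 0 0.002 0" --pt "0.161 -0.0173 0.0075 0 0.002 0" --pt "0.161 -0.0173 0.0075 0 0.002 0"

```text
t: 50.4
eef_pos: [0.6481, -0.1196, 0.1877]
orientation: [-0.015, 0.706, 0.015, 0.708]
contact_force: [0.2, -1.3, 0.6]
gripper_width: 0.0398
```

```bash
python3 - <<'E'
from mv import *
g=pose(.04)
inc([(dockpt(.004,-.11,.1865),g),(dockpt(.004,-.068,.1865),g)])
E
```

```text
t 50.4 p [ 0.6481 -0.1196  0.1877] x [ 0.0023 -0.0012 -1.    ] z [0.9991 0.0423 0.0023] F [ 0.2474 -1.2641  0.5719] w 0.0398 q [-0.2952  0.3425  1.6673 -0.0006  1.1292 -0.3373]
row [0.0011, 0.027, -0.0002, 0.0023, 0.0023, 0.0013] n>= 1
row [0.0011, 0.069, -0.0001, 0.0023, 0.0023, 0.0013] n>= 2
```

>>> move_arm --pt "0.001 0.008 0 0.002 0.002 0.001" --pt "0.001 0.017 0 0.002 0.002 0.001" --pt "0.001 0.027 0 0.002 0.002 0.001" --pt "0.001 0.037 0 0.002 0.002 0.001" --pt "0.001 0.047 0 0.002 0.002 0.001" --pt "0.001 0.057 0 0.002 0.002 0.001" --pt "0.001 0.066 0 0.002 0.002 0.001" --pt "0.001 0.071 0 0.002 0.002 0.001" --pt "0.001 0.073 0 0.002 0.002 0.001" --pt "0.001 0.073 0 0.002 0.002 0.001"

```text
t: 51.65
eef_pos: [0.6438, -0.0471, 0.1851]
orientation: [-0.015, 0.709, 0.014, 0.705]
contact_force: [-6.0, -7.1, 11.1]
gripper_width: 0.0395
```

>>> move_arm --pt "0 0.001 0 0 0 0" --pt "0 0.002 0 0 0 0" --pt "0 0.002 0 0 0 0"

```text
t: 52.02
eef_pos: [0.6444, -0.0457, 0.1861]
orientation: [-0.015, 0.708, 0.014, 0.706]
contact_force: [-4.3, -7.6, 12.1]
gripper_width: 0.0404
```

>>> move_arm --pt "0 0.001 0 0 0 0" --pt "0 0.002 0 0 0 0" --pt "0 0.002 0 0 0 0"

```text
t: 52.4
eef_pos: [0.6445, -0.045, 0.1863]
orientation: [-0.016, 0.708, 0.012, 0.706]
contact_force: [-4.3, -15.2, 10.8]
gripper_width: 0.0399
```

>>> move_arm --pt "0 0.001 0 0 0 0" --pt "0 0.002 0 0 0 0" --pt "0 0.002 0 0 0 0"

```text
t: 52.78
eef_pos: [0.6445, -0.0444, 0.1863]
orientation: [-0.018, 0.708, 0.011, 0.706]
contact_force: [-4.4, -21.9, 10.1]
gripper_width: 0.0402
```

>>> move_arm --pt "0 -0.004 0 0 0 0" --pt "0 -0.012 0 0 0 0" --pt "0 -0.03 0 0 0 0" --pt "-0.01 -0.06 0 0 0 0" --pt "-0.06 -0.06 0 0 0 0" --pt "-0.12 -0.06 0 0 0 0" --pt "-0.18 -0.06 0 0 0 0" --pt "-0.23 -0.06 0 0 0 0" --pt "-0.24 -0.06 -0.05 0 0 0" --pt "-0.24 -0.06 -0.11 0 0 0" --pt "-0.24 -0.06 -0.17 0 0 0" --pt "-0.24 -0.06 -0.17 0 0 0"

```text
t: 54.28
eef_pos: [0.4737, -0.1073, 0.422]
orientation: [-0.013, 0.709, 0.015, 0.705]
contact_force: [-0.3, 0.2, -0.1]
gripper_width: 0.04
```

```bash
python3 - <<'E'
from mv import *
from fit import colmask
for n in('scene','top'):
    p=grab(n)
    m=colmask(p,'lid'); k,l,st,ce=cv2.connectedComponentsWithStats(m)
    uv=w2pix(p,[dockpt(0,0,.075)])[0]; i=min(range(1,k),key=lambda i:np.linalg.norm(ce[i]-uv)+(99 if st[i,4]<100 else 0)); print(n,st[i],dockin(pix2w(p,[ce[i]],.075)[0]))
    save(p,f'c_{n}.png',(260,190,350,280) if n=='scene' else (270,130,360,210),7)
inc([([.511,.4575,.38],pose(.04))])
E
```

```text
scene [286 214  29  26 584] [-0.001  -0.0014]
top [295 158  23  21 380] [ 0.0009 -0.0028]
t 54.38 p [ 0.4767 -0.1077  0.4239] x [-0.0039  0.0015 -1.    ] z [ 0.9992  0.0394 -0.0039] F [0.7094 0.8522 0.752 ] w 0.0399 q [-0.3746 -0.2922  1.897  -0.0001  1.541  -0.414 ]
row [0.0445, 0.5633, 0.0567, -0.0006, -0.0039, -0.0016] n>= 10
```

View pics/c_scene.png

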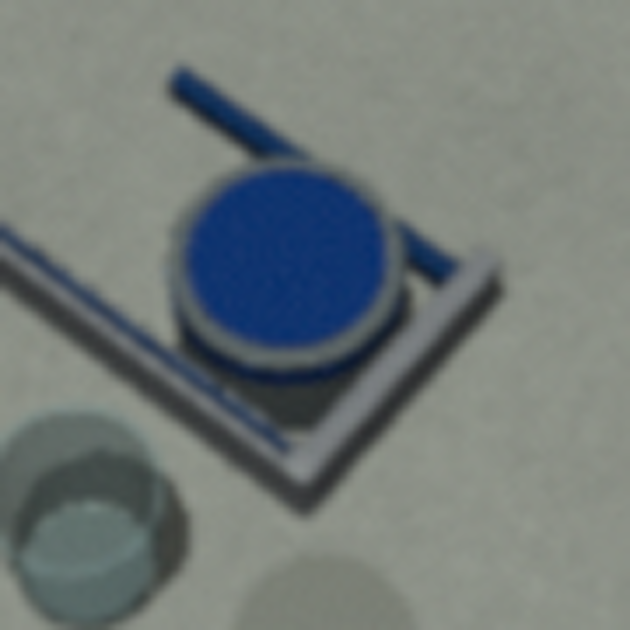

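View pics/c_top.png

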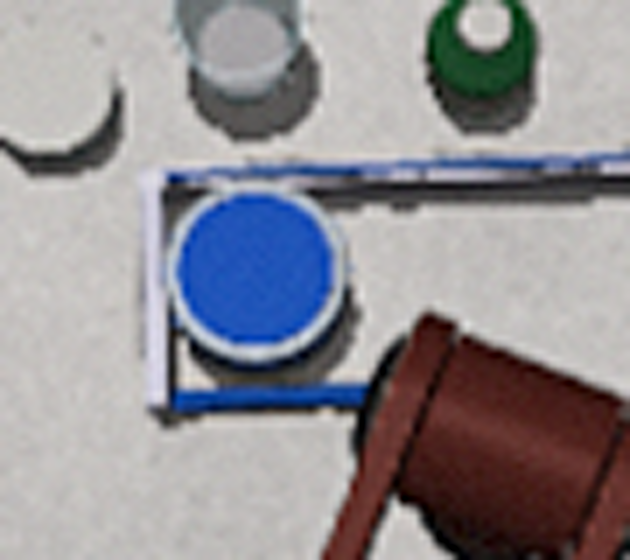

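The canister is back against the stop and fence, in the same pose as before. I'll press the button again.

>>> move_arm --pt "0.02 0.05 0.005 0 0 0" --pt "0.02 0.11 0.01 0 0 0" --pt "0.02 0.17 0.015 0 0 0" --pt "0.02 0.23 0.02 0 0 0" --pt "0.02 0.29 0.025 0 0 0" --pt "0.02 0.35 0.03 0 0 0" --pt "0.02 0.41 0.035 0 0 0" --pt "0.02 0.47 0.04 0 0 0" --pt "0.03 0.52 0.05 0 -0.002 -0.001" --pt "0.04 0.5633 0.0567 0 -0.004 -0.0016" --pt "0.0445 0.5633 0.0567 0 -0.004 -0.0016" --pt "0.0445 0.5633 0.0567 0 -0.004 -0.0016" --grip 0.0

```text
t: 55.88
eef_pos: [0.5115, 0.4579, 0.3787]
orientation: [-0.015, 0.708, 0.014, 0.706]
contact_force: [-0.9, -0.5, 0.6]
gripper_width: -0.0005
```

```bash
python3 - <<'E'
from mv import *
inc([([.511,.4575,.24],pose(.04))])
E
```

```text
t 55.88 p [0.5115 0.4579 0.3787] x [-0.0018 -0.0021 -1.    ] z [ 0.9992  0.0404 -0.0019] F [-0.9021 -0.4599  0.6357] w -0.0005 q [ 0.622   0.2112  1.4832 -0.0007  1.4499  0.5817]
row [0.1387, -0.0001, -0.0003, 0.0004, -0.0019, 0.0021] n>= 3
```

>>> move_arm --pt "0.05 0 0 0 -0.001 0.001" --pt "0.1 0 0 0 -0.002 0.002" --pt "0.13 0 0 0 -0.002 0.002" --pt "0.138 0 0 0 -0.002 0.002" --pt "0.138 0 0 0 -0.002 0.002" --pt "0.138 0 0 0 -0.002 0.002"

```text
t: 56.62
eef_pos: [0.512, 0.4578, 0.2451]
orientation: [-0.013, 0.705, 0.015, 0.709]
contact_force: [-0.4, 0.3, -0.0]
gripper_width: 0.0002
```

```bash
python3 - <<'E'
from mv import *
from fit import colmask
p=grab('scene')
m=colmask(p,'lid'); k,l,st,ce=cv2.connectedComponentsWithStats(m)
uv=w2pix(p,[dockpt(0,0,.075)])[0]; i=min(range(1,k),key=lambda i:np.linalg.norm(ce[i]-uv)+(99 if st[i,4]<100 else 0)); print(st[i],dockin(pix2w(p,[ce[i]],.075)[0]))
inc([([.511,.4575,.228],pose(.04))])
E
```

```text
[287 214  28  26 582] [-0.0011 -0.0013]
t 56.67 p [0.5119 0.4579 0.2449] x [ 0.0053  0.0039 -1.    ] z [0.9992 0.0397 0.0054] F [-0.2908  0.191  -0.3901] w 0.0002 q [0.6215 0.3281 1.5772 0.0001 1.2297 0.5817]
row [0.0169, -0.0004, -0.001, -0.0003, 0.0054, -0.0037] n>= 1
```

>>> move_arm --pt "0.006 0 -0.001 0 0.003 -0.002" --pt "0.01 0 -0.001 0 0.005 -0.003" --pt "0.013 0 -0.001 0 0.005 -0.003" --pt "0.016 0 -0.001 0 0.005 -0.003" --pt "0.018 0 -0.001 0 0.005 -0.003" --pt "0.019 0 -0.001 0 0.005 -0.003" --pt "0.019 0 -0.001 0 0.005 -0.003"

```text
t: 57.55
eef_pos: [0.5107, 0.4581, 0.2291]
orientation: [-0.015, 0.708, 0.014, 0.706]
contact_force: [-10.0, -8.2, 24.7]
gripper_width: 0.0001
```

Fully down at the hard stop (z = 0.2291, 25 N). I'll release and withdraw.

>>> move_arm --pt "-0.01 0 0 0 0 0" --pt "-0.03 0 0 0 0 0" --pt "-0.08 0 0 0 0 0" --pt "-0.14 0 0 0 0 0" --pt "-0.18 0 0 0 0 0" --pt "-0.18 0.03 -0.05 0 0 0" --pt "-0.18 0.06 -0.1 0 0 0" --pt "-0.18 0.09 -0.15 0 0 0" --pt "-0.18 0.09 -0.15 0 0 0" --pt "-0.18 0.09 -0.15 0 0 0"

```text
t: 58.8
eef_pos: [0.3572, 0.5416, 0.4035]
orientation: [-0.015, 0.708, 0.014, 0.706]
contact_force: [0.6, -0.1, 0.2]
gripper_width: -0.0001
```

```bash
python3 - <<'E'
from mv import *
from fit import colmask
inc([])
for n in('scene','top'):
    p=grab(n)
    m=colmask(p,'lid'); k,l,st,ce=cv2.connectedComponentsWithStats(m)
    uv=w2pix(p,[dockpt(0,0,.075)])[0]; i=min(range(1,k),key=lambda i:np.linalg.norm(ce[i]-uv)+(99 if st[i,4]<100 else 0)); print(n,st[i],dockin(pix2w(p,[ce[i]],.075)[0]))
    save(p,f'f_{n}.png',(200,100,480,350) if n=='scene' else (160,120,460,270),2.6)
    m=colmask(p,'carton'); k,l,st,ce=cv2.connectedComponentsWithStats(m)
    print([ (st[i].tolist(),LR.inv().apply(pix2w(p,[ce[i]],.045+.03+.02)[0]-[LN[0],LN[1],.03]).round(3)) for i in range(1,k) if st[i,4]>300 and 0<ce[i][1]-150<180 and 180<ce[i][0]<430])
E
```

```text
t 58.8 p [0.3572 0.5416 0.4035] x [-0.0027 -0.0022 -1.    ] z [ 0.9992  0.0404 -0.0028] F [ 0.6248 -0.1491  0.2239] w -0.0001 q [0.8731 0.1095 1.5547 0.0006 1.4808 0.8326]
scene [287 214  28  26 583] [-0.001  -0.0014]
[([370, 255, 50, 53, 1332], array([-0.068,  0.004,  0.043]))]
top [295 158  23  21 381] [ 0.001  -0.0028]
[([211, 162, 25, 35, 728], array([-0.076,  0.001,  0.04 ])), ([283, 303, 52, 34, 540], array([-0.546, -0.343, -0.15 ]))]
```

View pics/f_scene.png

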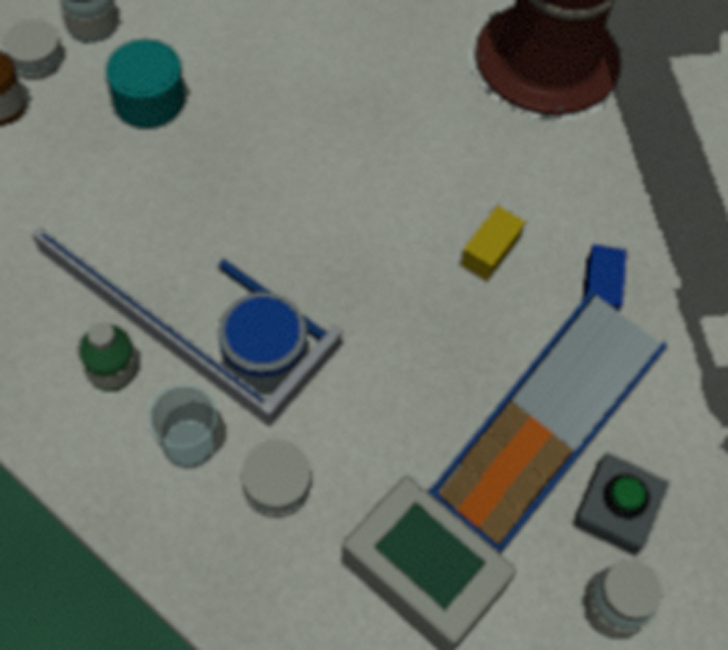

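View pics/f_top.png

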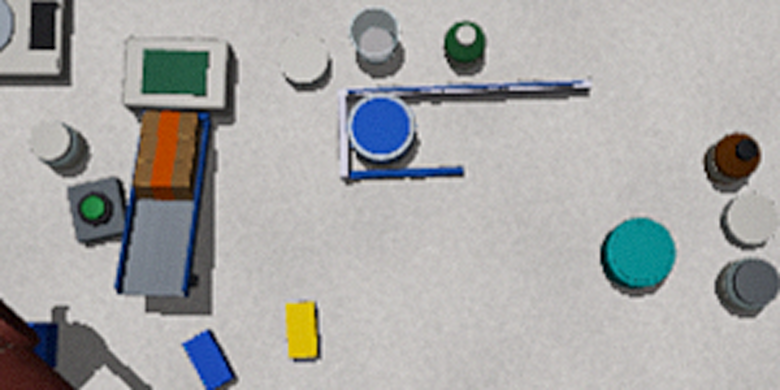

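Everything is in place: the canister is in the dock corner (scene crop 263,335), the three cartons are queued (505,475), the button is up (628,495) and the bystanders have not moved. I'll hand the job in.

```bash
python3 - <<'E'
from plant import env
print(env.finish_job())
E
```

```text
the job is handed in; nothing more can be done
None
```

The culture station is loaded and the job is handed in at about 59 s. The system gave no verdict.

- **Cartons:** I set the three orange-banded cartons crosswise at the raised end of the lane, one at a time. All three slid down and sit against the stop without gaps. The first brushed the +y wall at about 6 N, so I shifted it 2.5 mm before letting go.
- **Canister:** Only one was present. I pushed it standing to the fence, then along it to the end stop, where the force rose to about 20 N with almost no further travel.
- **Knock and repeat:** After my first button presses, the canister turned out to have been knocked about 45 mm back. I pushed it home again the same way, then pressed the button once more so that the press came after loading.
- **Button:** The last press reached its hard stop with about 25 N at the wrist, and the button came back up.

**Last checks:**
- The canister reads within about 3 mm of the dock origin. The two cameras differ by about 2 mm, and both show it 1 to 3 mm short of the stop. That is close to the calibration error, so the contact is judged mainly from the force.
- The carton queue is closed.
- The bystanders and look-alikes show no visible change.
- The button sits about 4 mm higher than the dimensions given, judging by the height at which I first felt it. The force against height still showed the full 6 mm of travel.

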